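# Tip the cakes into the wrapping hopper

## Task

Take the single dark-red cake out of the teal crate and lay it in the steel chute with the three green ones. Then pick up the chute by its black grip with all four aboard, tip it over the wrapping machine's hopper so that all four slide in, and stand the empty chute back on its metal plate. Finally swing the blue hopper lid fully shut, leaving the other cakes in the crate and the things on the table where they are.

Things in the scene. Friction and masses are not known exactly. Their poses are not given: they have to be found in the camera images.
- red: the dark-red round pressed cake, a rigid disc 28 mm across and 16 mm high, 13 g, lying flat on the crate floor among five others. Origin: centre of its underside
- green1: one of three green round pressed cakes, rigid discs 28 mm across and 16 mm high, 13 g, lying in a row in the rear of the chute. Origin: centre of its underside
- green2: one of three green round pressed cakes, rigid discs 28 mm across and 16 mm high, 13 g, lying in a row in the rear of the chute. Origin: centre of its underside
- green3: one of three green round pressed cakes, rigid discs 28 mm across and 16 mm high, 13 g, lying in a row in the rear of the chute. Origin: centre of its underside
- chute: polished steel chute, a straight open trough 200 mm long on two black feet, 0.2 to 0.34 kg, slippery inside (friction about 0.2). Origin: centre of its footprint, on the surface it stands on; x points to the open spout, z up; the rear end (x = -100 mm) is closed. Cakes slide out once the spout is dipped by about 20 to 25 degrees; 45 degrees empties it. Feet 70 mm wide at x = 40 and -80 mm
- grip (a point): where to hold the chute: 20 mm below the top of the black upright grip, a block 44 mm long (chute x), 14 mm thick (chute y), 44 mm high (chute z 60 to 104 mm). Lies at (-20, 0, 84) mm in the chute's frame, same axes. The grip stands on a steel arch over the trough (x = -40 to 0 mm, 50 mm wide, top at z = 60 mm); cakes pass freely under the arch
- spout (a point): the middle of the floor's edge at the chute's open end, at (99, 0, 36) mm in the chute's frame; shares its axes
- trough (a point): on the middle of the trough floor in front of the arch, where a cake can be laid, at (50, 0, 29) mm in the chute's frame. The trough is 38 mm wide inside, side walls 18 mm high and 3 mm thick. The floor climbs 8 degrees to the spout: its top is at z = 8 mm at the rear end, 22 mm at the origin, 36 mm at the spout. It is open from above from x = 10 to 100 mm
- plate: thin metal plate fixed on the table, 260 x 130 x 4 mm, where the chute stands lengthwise, spout towards +x of the plate. Origin: centre of its underside, x along its length
- crate: teal open crate fixed on the table, 220 (x) x 180 (y) x 45 mm high, walls and floor 5 mm thick. Origin: centre of its underside. Six cakes lie in it in two rows of three (three along x about 60 mm apart, rows about 72 mm apart in y), which one is where changes
- hopper: square steel hopper of the wrapping machine, fixed, 76 x 76 mm outside, 90 mm high, walls 6 mm, open at the top (64 x 64 mm). It stands in the middle of a base 170 x 140 mm, 30 mm high. Beyond x = 85 mm is the machine's body, up to 120 mm above the table. Origin: centre of the hopper's underside, 30 mm above the table; z up, +x towards the lid hinge
- mouth (a point): centre of the hopper's mouth, level with its rim, 120 mm above the table; axes as the hopper
- lid (a joint): hinge of the blue hopper lid in rad: 0 = shut, lying on the rim, about 1.57 = standing upright; starts open at 1.5 to 1.8, stiff enough to stay where it is left (0.08 Nm). The hinge axis runs along the hopper's y at the +x rim: (38, 0, 0.5) mm from the mouth centre; the lid opens upward and away to +x
- lid_edge (a point): middle of the lid's free edge, on its outer (upper when shut) face, 76 mm from the hinge axis; the lid is 76 x 76 x 5 mm, with a black lip 50 mm wide, 6 mm thick, 12 mm high along this edge on the outer face
- cake1: bystander: dark-green square cake 28 x 28 x 18 mm in the crate. Origin: centre of its underside
- cake2: bystander: like cake1
- cake3: bystander: pale round cake, 28 mm across, 16 mm high, in the crate. Origin: centre of its underside
- cake4: bystander: pale square cake, 28 x 28 x 18 mm, in the crate. Origin: centre of its underside
- cake5: bystander: like cake3
- scraper: bystander: flat steel dough scraper with wooden back, 110 x 130 mm, up to 14 mm high, lying in front of the robot. Origin: centre of its blade's underside
- caddy: bystander: white jar, 64 mm across, 100 mm high, at the far side. Origin: centre of its underside
- brush: bystander: pastry brush lying at the far side
Not all that is in view belongs to the job. What is shaped like the red but orange is not meant.

How it is judged:
On the way, in this order (a step that is already met when the one before it is completed fails the run):
1. the dark-red cake lies in the chute with the three green ones, the chute standing on its plate, the cake let go (x of green1 in the frame of chute between -0.1 and 0.1 m and y of green1 in the frame of chute between -0.022 and 0.022 m and z of green1 in the frame of chute between 0 and 0.055 m and x of green2 in the frame of chute between -0.1 and 0.1 m and y of green2 in the frame of chute between -0.022 and 0.022 m and z of green2 in the frame of chute between 0 and 0.055 m and x of green3 in the frame of chute between -0.1 and 0.1 m and y of green3 in the frame of chute between -0.022 and 0.022 m and z of green3 in the frame of chute between 0 and 0.055 m and x of red in the frame of chute between -0.1 and 0.1 m and y of red in the frame of chute between -0.022 and 0.022 m and z of red in the frame of chute between 0 and 0.055 m and x of chute in the frame of plate between -0.06 and 0.06 m and y of chute in the frame of plate between -0.045 and 0.045 m and z of chute in the frame of plate between -0.002 and 0.01 m and angle between chute's own z axis and vertical below 0.08 rad and linear speed of chute below 0.03 m/s and contact force between red and the fingers below 0.05 N), for 0.2 s.
2. the chute is lifted clear with all four cakes in it (x of green1 in the frame of chute between -0.1 and 0.1 m and y of green1 in the frame of chute between -0.022 and 0.022 m and z of green1 in the frame of chute between 0 and 0.055 m and x of green2 in the frame of chute between -0.1 and 0.1 m and y of green2 in the frame of chute between -0.022 and 0.022 m and z of green2 in the frame of chute between 0 and 0.055 m and x of green3 in the frame of chute between -0.1 and 0.1 m and y of green3 in the frame of chute between -0.022 and 0.022 m and z of green3 in the frame of chute between 0 and 0.055 m and x of red in the frame of chute between -0.1 and 0.1 m and y of red in the frame of chute between -0.022 and 0.022 m and z of red in the frame of chute between 0 and 0.055 m and z of chute in the frame of plate above 0.05 m), for 0.1 s.
3. the chute's spout dips over the hopper mouth (angle between chute's own z axis and vertical above 0.2 rad and horizontal distance between spout and mouth below 0.07 m and z of spout in the frame of mouth above -0.03 m), for 0.04 s.
4. all four cakes are in the hopper, below its rim (x of green1 in the frame of mouth between -0.034 and 0.034 m and y of green1 in the frame of mouth between -0.034 and 0.034 m and z of green1 in the frame of mouth between -0.095 and -0.008 m and x of green2 in the frame of mouth between -0.034 and 0.034 m and y of green2 in the frame of mouth between -0.034 and 0.034 m and z of green2 in the frame of mouth between -0.095 and -0.008 m and x of green3 in the frame of mouth between -0.034 and 0.034 m and y of green3 in the frame of mouth between -0.034 and 0.034 m and z of green3 in the frame of mouth between -0.095 and -0.008 m and x of red in the frame of mouth between -0.034 and 0.034 m and y of red in the frame of mouth between -0.034 and 0.034 m and z of red in the frame of mouth between -0.095 and -0.008 m), for 0.2 s.
5. the empty chute stands upright on its plate again, let go (x of chute in the frame of plate between -0.06 and 0.06 m and y of chute in the frame of plate between -0.045 and 0.045 m and z of chute in the frame of plate between -0.002 and 0.01 m and angle between chute's own z axis and vertical below 0.08 rad and linear speed of chute below 0.03 m/s and contact force between chute and the fingers below 0.05 N), for 0.2 s.
6. the lid is shut (value of joint lid below 0.06 rad), for 0.2 s.
At the end, for the whole second after the job is handed in: All four cakes (one dark-red, three green) lie inside the hopper below its rim; the chute stands released on its plate, upright within 0.08 rad, its centre within 60 mm along and 45 mm across of the plate's centre; the lid is shut (below 0.06 rad) (all of step 4 and all of step 5 and value of joint lid below 0.06 rad); the robot touches nothing.
It fails at once if another cake in the crate is moved more than 30 mm (distance of any of cake1, cake2, cake3, cake4, cake5 from where it was at the start of the episode above 0.03 m).
It fails at once if the scraper, jar or brush is moved more than 40 mm (distance of any of scraper, caddy, brush from where it was at the start of the episode above 0.04 m).
It also fails if it takes over 72 s, if anything falls off the work surface, if the arm or the gripper's body presses on something with over 40 N, if the wrist force passes 120 N, or if a joint passes its speed limit or range.

## Robot

A 6-joint arm with a two-finger parallel gripper is mounted at the origin on the work surface. World frame = base frame: x ahead of the robot, y to its left, z up, the work surface at z = 0. Lengths are in m, angles in rad, forces in N, time in s.
With the tool pointing down it reaches from about 0.4 to 0.825 m from the base axis. Payload 7 kg.
Tool frame: the origin (TCP) lies between the finger pads; the fingertips stand 22 mm ahead of it and the grasp point (between the pads) lies 3 mm ahead of it; z points along the fingers, y is the direction in which the jaws open and shut (so a half turn about z gives the same grasp; the last joint's range is limited). The gripper opens to 88 mm and grips with 3 to 60 N. Pads are 19 mm wide; open, the fingers measure 130 mm over their backs; the gripper's body (78 mm by 193 mm) begins 47 mm behind the grasp point.
Start: joints at [1.591, 0.359, 0.012, 0, -1.224, -0.288], TCP at [0.179, 0.651, 0.249] pointing down, gripper open.
Joint ranges: [-3.07, 3.07], [-1.43, 2.12], [-1.02, 1.25], [-3.03, 1.67], [-3.05, -0], [-3.03, 3.03]. Speed limits (rad/s): [2.39, 2.39, 3.01, 3.14, 3.14, 3.14].

## Interface

Orientations are given as [roll, pitch, yaw] about the fixed x, y, z axes, in that order (R = Rz(yaw) Ry(pitch) Rx(roll)).
In Python, from station import * gives the robot as it stands. The module is installed in compiled form; this text tells all that it offers.
- The arm moves only by the tool move_arm, never from a script. Its argument "rows" is a list of rows, each an object with "delta_rot": the turn, a rotation vector about the world's x, y, z in degrees, a list of three; "delta_pos": the shift along the world's x, y, z in cm, a list of three; "hand": the finger opening in cm, from 0 to 8.76. A call has exactly 10 rows; each row shifts and turns the commanded pose from where the row before left it; what a row does not reach is not made up. A row lasts 1/10 s, in which the tool goes at most 50 mm and 8.59 degrees, less where a joint would pass 70% of its speed; a pose out of reach is approached as far as the arm can. A call is refused whole if a number of a shift passes 5 or a number of a turn 8.59, either way. A call with a gripper value outside its range is refused whole. The fingers move at their own pace and stop on an object; "force" is the grip in N (left out, the last holds). Time passes only in rows, so rows that do not move let the fingers close, or fill a call up. It gives the time, the measured TCP pose, the force and the opening at its end, in the units of the state.
- get_state(): the state, without advancing time (a new reading comes with each control period).
- grab_frame(name): name is "scene" or "top"; returns the picture (384x512x3 uint8, blue, green, red); there is no depth.
- camera_info(name): a dict with "camera_matrix" (3x3 intrinsics, pixels), "dist" ([k1, k2, p1, p2, k3] as OpenCV has them; the pictures are not rectified), "world_from_camera" (4x4, takes a point from camera to world coordinates). Camera axes: x right, y down, z forward; pixel columns grow to the right and rows downward; lengths in m; the calibration is good to about 2 mm. A picture is of the moment at which its call begins. camera_info takes no time and is no camera call.
- job_done(): hands the job in, once; it reports no verdict.
The state is a dict: "t": time; "q": joint angles; "qd": joint speeds; "joint_efforts": joint torques, N m; "eef_pos": TCP position; "ee_rot": TCP orientation; "force": force on the tool from outside, world axes, zero at the start; "moment": the same for the moment, N m; "width": finger opening in m.
Only numpy, scipy, OpenCV 4.12 (cv2) and the standard library are available. Lean on these libraries where they do the work, as an engineer would, in place of code of your own. Each camera call takes 0.05 s, during which the arm holds its last target.

## Working session

There is one attempt and no reset: what is moved stays moved. The work goes in short steps, Python scripts to look and compute and a tool call to move; the robot and the scene stay as the last step left them, time stands still between calls to the robot, and variables do not carry over. Pictures are saved under pics/ and viewed, and the job is handed in when it is done.

Besides the shell and the picture viewer there is one more tool, called after "Emit:" by a JSON object that holds its "api" and its "payload". move_arm: Moves the arm, as the interface text tells. Its arguments: {"type":"object","properties":{"rows":{"type":"array"},"force":{"type":"number"}},"required":["rows"]}

```bash
mkdir -p pics
python3 - <<'E'
from station import *
import cv2,numpy as np
np.set_printoptions(precision=4,suppress=True)
for n in("scene","top"):
    f=grab_frame(n);cv2.imwrite(f"pics/{n}0.png",f)
    c=camera_info(n);print(n,c)
print(get_state())
E
```

```text
scene {'camera_matrix': array([[363.2462,   0.    , 255.8808],
       [  0.    , 363.2462, 189.7416],
       [  0.    ,   0.    ,   1.    ]]), 'dist': array([-0.0338,  0.    ,  0.    ,  0.    ,  0.    ]), 'world_from_camera': array([[ 0.4241,  0.5357, -0.7302,  1.194 ],
       [ 0.9056, -0.2608,  0.3346, -0.2631],
       [-0.0112, -0.8031, -0.5957,  0.6146],
       [ 0.    ,  0.    ,  0.    ,  1.    ]])}
top {'camera_matrix': array([[373.3142,   0.    , 249.2498],
       [  0.    , 373.3142, 191.3312],
       [  0.    ,   0.    ,   1.    ]]), 'dist': array([-0.1259,  0.    ,  0.    ,  0.    ,  0.    ]), 'world_from_camera': array([[-0.0129, -0.9797,  0.2   ,  0.3804],
       [-0.9999,  0.0134,  0.0012, -0.0132],
       [-0.0039, -0.2   , -0.9798,  1.0384],
       [ 0.    ,  0.    ,  0.    ,  1.    ]])}
{'t': 0.1, 'q': array([ 1.5911,  0.3593,  0.0112, -0.0003, -1.2241, -0.2881]), 'qd': array([ 0.0013, -0.0014,  0.0018, -0.0012, -0.0004, -0.0016]), 'joint_efforts': array([ -0.0014, -58.4162,  29.3752,   7.0156,   0.0101,  -0.    ]), 'eef_pos': array([0.1785, 0.6505, 0.2478]), 'ee_rot': array([ 3.1402, -0.0001, -0.2679]), 'force': array([ 0.3688, -0.3266, -0.0991]), 'moment': array([-0.0197, -0.0291,  0.0486]), 'width': 0.08801310708754759}
```

View pics/scene0.png

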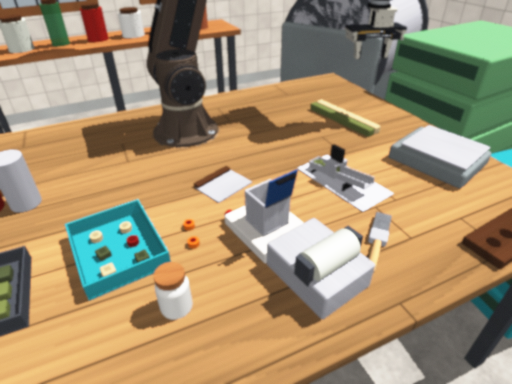

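View pics/top0.png

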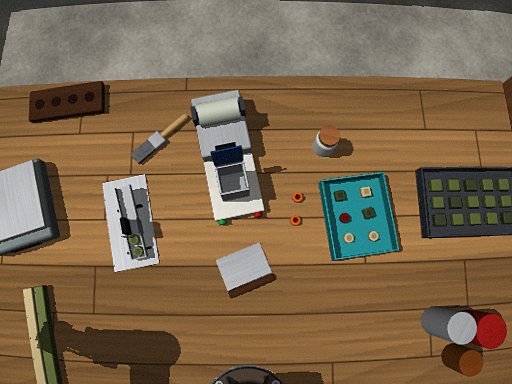

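The red candidates in top are: dark-red disc in the crate (345,218), orange rings (297,197) and (295,220), a machine button (257,214), and a red jar (490,330). By description I choose (345,218), and check it in a close crop.

```bash
cat > h.py <<'E'
import cv2,numpy as np
from station import *
np.set_printoptions(precision=4,suppress=True)
C={n:camera_info(n) for n in("scene","top")}
def ray(n,uv):
    c=C[n];p=cv2.undistortPoints(np.array([[uv]],float),c["camera_matrix"],c["dist"])[0,0]
    T=c["world_from_camera"];return T[:3,3],T[:3,:3]@np.array([p[0],p[1],1])
def at(n,uv,z):
    o,d=ray(n,uv);return o+d*(z-o[2])/d[2]
def proj(n,P):
    c=C[n];T=np.linalg.inv(c["world_from_camera"]);r=cv2.Rodrigues(T[:3,:3])[0]
    return cv2.projectPoints(np.array(P,float).reshape(-1,1,3),r,T[:3,3],c["camera_matrix"],c["dist"])[0][:,0]
def two(a,b):
    o1,d1=ray("top",a);o2,d2=ray("scene",b)
    s=np.linalg.lstsq(np.c_[d1,-d2],o2-o1,rcond=None)[0]
    p,q=o1+s[0]*d1,o2+s[1]*d2;return (p+q)/2,np.linalg.norm(p-q)
def crop(f,name,x0,y0,x1,y1,k):
    g=cv2.resize(f[y0:y1,x0:x1],None,fx=k,fy=k,interpolation=cv2.INTER_CUBIC);cv2.imwrite(f"pics/{name}.png",g)
E
python3 - <<'E'
from h import *
t=cv2.imread("pics/top0.png");s=cv2.imread("pics/scene0.png")
crop(t,"t_chute",95,165,175,285,5)
crop(t,"t_hop",185,85,275,225,4)
crop(t,"t_crate",285,165,405,265,6)
crop(s,"s_chute",290,135,400,215,7)
crop(s,"s_hop",215,160,385,310,4)
for n,f in(("top",t),("scene",s)):
    h=cv2.cvtColor(f,cv2.COLOR_BGR2HSV)
    m=(((h[...,0]<6)|(h[...,0]>172))&(h[...,1]>150)&(h[...,2]>50)).astype(np.uint8)
    k,_,st,ce=cv2.connectedComponentsWithStats(m)
    for i in range(1,k):
        if st[i,4]>10: print(n,ce[i],st[i], at(n,ce[i],.021 if n=="scene" else .017))
E
```

```text
top [297.0526 196.1579] [295 194   5   5  19] [ 0.5733 -0.1451  0.017 ]
top [257.1842 214.0789] [253 212   9   6  38] [ 0.5245 -0.033   0.017 ]
top [344.3973 217.4247] [340 213  10  10  73] [ 0.5114 -0.2749  0.017 ]
top [295.1333 219.5333] [293 218   5   4  15] [ 0.5078 -0.1373  0.017 ]
top [489.3705 330.5316] [470 312  37  37 950] [ 0.1814 -0.6799  0.017 ]
scene [94.161  24.1269] [ 80   7  28  35 646] [-1.9724 -0.1378  0.021 ]
scene [  1.0286 203.2   ] [  0 196   4  14  35] [ 0.2212 -0.5721  0.021 ]
scene [132.3457 240.4568] [128 236  10  10  81] [ 0.52   -0.2727  0.021 ]
```

View pics/t_chute.png

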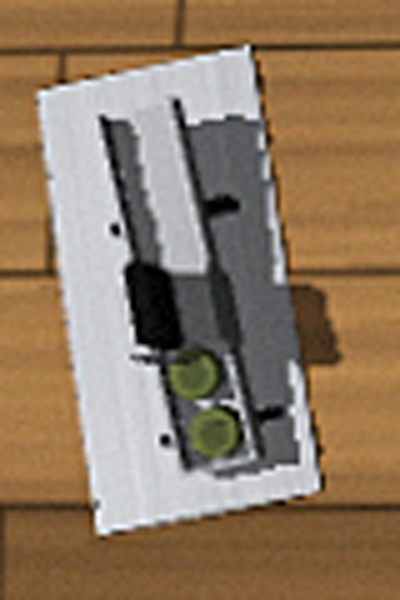

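View pics/t_hop.png

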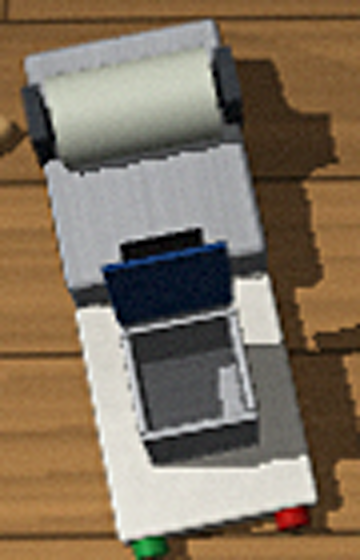

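View pics/t_crate.png

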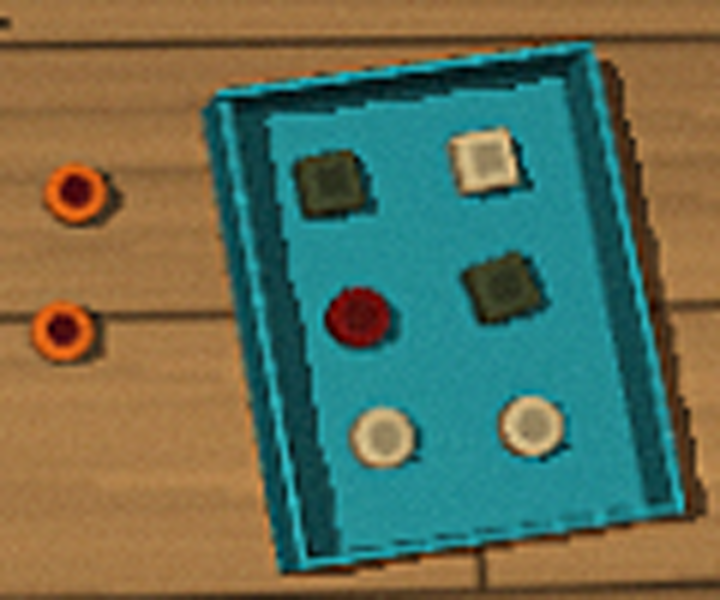

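View pics/s_chute.png

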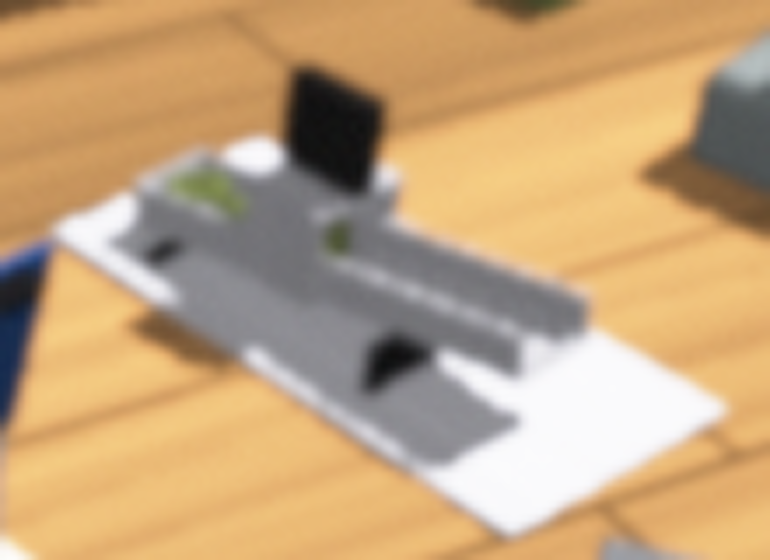

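View pics/s_hop.png

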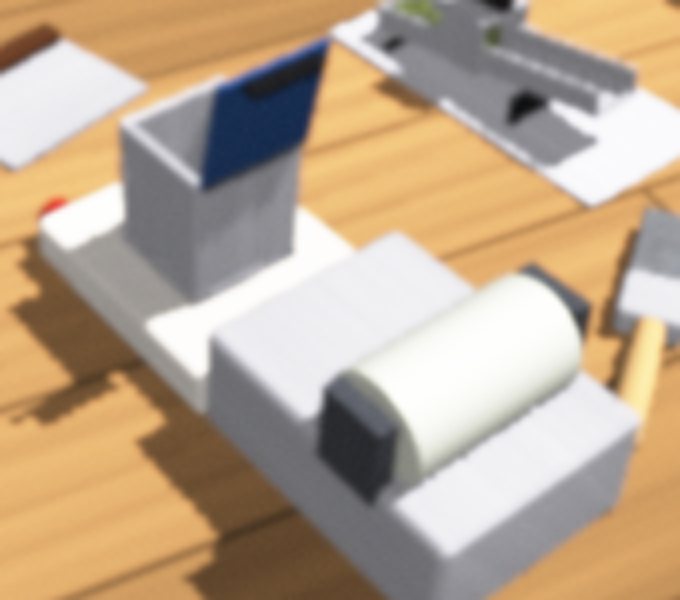

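The crop shows a uniformly dark-red disc at about (345,218). The orange ones are hollow rings outside the crate, so the choice holds. Next I measure the chute, plate, hopper and lid.

Run:
```python
from h import *
t=lambda x,y:(95+x/5-.4,165+y/5-.4)
print("plate corners")
P=np.array([at("top",t(*c),.004) for c in((38,92),(250,46),(322,490),(98,535))]);print(P[:,:2],np.linalg.norm(np.roll(P,-1,0)-P,axis=1),P.mean(0))
a=(P[0]+P[1]-P[2]-P[3])/2;py=np.arctan2(a[1],a[0]);print("yaw",np.degrees(py))
# chute: wall tops at spout z=4+36+18=58mm ; corners of spout wall outer
print("spout walls",at("top",t(102,118),.058),at("top",t(178,98),.058))
print("rear",at("top",t(184,470),.030),at("top",t(260,455),.030))
print("feet", [at("top",t(*c),.006)[:2] for c in((116,230),(166,440))])
# green tops
for c in((193,374),(215,432)): print("green",at("top",t(*c),.004+.012+.016))
f=cv2.imread("pics/top0.png");s=cv2.imread("pics/scene0.png")
sc=lambda x,y:(290+x/7-.43,135+y/7-.43)
# grip top in both
for c in((300,68),(383,100)): print("grip top scene",at("scene",sc(*c),.108))
g=f[210:250,115:137].max(2)<45
ys,xs=np.nonzero(g);print("dark blob",xs.mean()+115,ys.mean()+210,len(xs))
print(at("top",(xs.mean()+115,ys.mean()+210),.095))
# hopper rim: outer corners z=.12
u=lambda x,y:(185+x/4-.4,85+y/4-.4)
H=np.array([at("top",u(*c),.12) for c in((150,438),(258,416),(230,305),(122,333))]);print("hopper",H[:,:2],np.linalg.norm(np.roll(H,-1,0)-H,axis=1),H.mean(0))
v=lambda x,y:(215+x/4-.4,160+y/4-.4)
for c in((122,125),(205,188)): print("hop scene",at("scene",v(*c),.12))
# base front corners z=.03
print("base",[at("top",u(*c),.03)[:2] for c in((122,540),(317,497),(78,308),(265,275))])
# lid edge corners
for a,b in (((104,268),(328,40)),((228,243),(222,82))): print("lid edge",two(u(*a),v(*b)))
m=cv2.cvtColor(f,cv2.COLOR_BGR2HSV);
```

```text
plate corners
[[0.6221 0.4149]
 [0.6474 0.2897]
 [0.3944 0.2395]
 [0.3694 0.3658]] [0.1277 0.2579 0.1287 0.2575] [0.5083 0.3275 0.004 ]
yaw 11.121401078695506
spout walls [0.5943 0.3551 0.058 ] [0.6048 0.3128 0.058 ]
rear [0.4047 0.3095 0.03  ] [0.4128 0.2677 0.03  ]
feet [array([0.5403, 0.3625]), array([0.4219, 0.3281])]
green [0.4566 0.3058 0.032 ]
green [0.4251 0.2924 0.032 ]
grip top scene [0.4731 0.3058 0.108 ]
grip top scene [0.5085 0.3204 0.108 ]
dark blob 125.61621621621622 226.34054054054053 185
[0.4854 0.3072 0.095 ]
hopper [[ 0.5617  0.0562]
 [ 0.5749 -0.0118]
 [ 0.6476  0.0052]
 [ 0.6301  0.0742]] [0.0692 0.0747 0.0712 0.0707] [0.6036 0.031  0.12  ]
hop scene [ 0.5809 -0.0092  0.12  ]
hop scene [0.6523 0.0082 0.12  ]
base [array([0.509, 0.082]), array([ 0.5368, -0.0512]), array([0.6733, 0.1139]), array([ 0.6954, -0.0179])]
lid edge (array([0.6507, 0.0793, 0.1934]), np.float64(0.0023507444979074753))
lid edge (array([0.6647, 0.0075, 0.197 ]), np.float64(0.006475478913762711))
```

Run:
```python
from h import *
t=lambda x,y:(95+x/5-.4,165+y/5-.4); sc=lambda x,y:(290+x/7-.43,135+y/7-.43)
print("red",two((344.4,217.4),(132.35,240.46)))
print("spoutL",two(t(102,118),sc(588,296)),"spoutR",two(t(178,98),sc(525,340)))
k=lambda x,y:(285+x/6-.4,165+y/6-.4)
K=np.array([at("top",k(*c),.045) for c in((212,103),(590,46),(683,512),(285,570))]);print(K[:,:2],np.linalg.norm(np.roll(K,-1,0)-K,axis=1),K.mean(0))
for c in((332,182),(383,437),(485,160),(502,287),(532,425)): print(at("top",k(*c),.021)[:2])
```

```text
red (array([ 0.512 , -0.2742,  0.0144]), np.float64(0.0028726308933594694))
spoutL (array([0.596 , 0.3581, 0.0564]), np.float64(0.005087539039732576)) spoutR (array([0.6075, 0.3172, 0.0553]), np.float64(0.007549240297417741))
[[ 0.6073 -0.206 ]
 [ 0.6323 -0.3854]
 [ 0.4167 -0.4113]
 [ 0.396  -0.2285]] [0.1811 0.2171 0.1839 0.2124] [ 0.5131 -0.3078  0.045 ]
[ 0.5743 -0.2652]
[ 0.4554 -0.282 ]
[ 0.5838 -0.3387]
[ 0.5236 -0.3424]
[ 0.4593 -0.3521]
```

Emit:
{"api": "move_arm", "payload": {"rows": [{"delta_pos":[3.2,-3.6,0.2],"delta_rot":[0,0,2.5],"hand":4.6},{"delta_pos":[3.2,-3.6,0.2],"delta_rot":[0,0,2.5],"hand":4.6},{"delta_pos":[3.2,-3.6,0.2],"delta_rot":[0,0,2.5],"hand":4.6},{"delta_pos":[3.2,-3.6,0.2],"delta_rot":[0,0,2.5],"hand":4.6},{"delta_pos":[3.2,-3.6,0.2],"delta_rot":[0,0,2.5],"hand":4.6},{"delta_pos":[3.2,-3.6,0.2],"delta_rot":[0,0,2.5],"hand":4.6},{"delta_pos":[3.2,-3.6,0.2],"delta_rot":[0,0,2.5],"hand":4.6},{"delta_pos":[3.2,-3.6,0.2],"delta_rot":[0,0,2.5],"hand":4.6},{"delta_pos":[3.2,-3.6,0.2],"delta_rot":[0,0,2.5],"hand":4.6},{"delta_pos":[0.5,-4.6,0],"delta_rot":[0,0,2.5],"hand":4.6}]}}

```text
t: 1.1
eef_pos: [0.4739, 0.2797, 0.2659]
ee_rot: [3.141, 0.0, 0.169]
force: [0.5, 0.1, 0.7]
width: 0.046
```

Emit:
{"api": "move_arm", "payload": {"rows": [{"delta_pos":[0.35,-4.7,0],"delta_rot":[0,0,0],"hand":4.4},{"delta_pos":[0.35,-4.7,0],"delta_rot":[0,0,0],"hand":4.4},{"delta_pos":[0.35,-4.7,0],"delta_rot":[0,0,0],"hand":4.4},{"delta_pos":[0.35,-4.7,0],"delta_rot":[0,0,0],"hand":4.4},{"delta_pos":[0.35,-4.7,0],"delta_rot":[0,0,0],"hand":4.4},{"delta_pos":[0.35,-4.7,0],"delta_rot":[0,0,0],"hand":4.4},{"delta_pos":[0.35,-4.7,0],"delta_rot":[0,0,0],"hand":4.4},{"delta_pos":[0.35,-4.7,0],"delta_rot":[0,0,0],"hand":4.4},{"delta_pos":[0.35,-4.7,-0.5],"delta_rot":[0,0,0],"hand":4.4},{"delta_pos":[0.35,-4.7,-2],"delta_rot":[0,0,0],"hand":4.4}]}}

```text
t: 2.1
eef_pos: [0.5074, -0.1902, 0.2436]
ee_rot: [3.14, -0.004, 0.169]
force: [1.3, 0.4, 0.7]
width: 0.0439
```

Emit:
{"api": "move_arm", "payload": {"rows": [{"delta_pos":[0.25,-4.2,0],"delta_rot":[0,0.2,0],"hand":4.4},{"delta_pos":[0.25,-4.2,-1],"delta_rot":[0,0,0],"hand":4.4},{"delta_pos":[0,0,-2.5],"delta_rot":[0,0,0],"hand":4.4},{"delta_pos":[0,0,-2.5],"delta_rot":[0,0,0],"hand":4.4},{"delta_pos":[0,0,-2.5],"delta_rot":[0,0,0],"hand":4.4},{"delta_pos":[0,0,-2.5],"delta_rot":[0,0,0],"hand":4.4},{"delta_pos":[0,0,-2.5],"delta_rot":[0,0,0],"hand":4.4},{"delta_pos":[0,0,-2],"delta_rot":[0,0,0],"hand":4.4},{"delta_pos":[0,0,0],"delta_rot":[0,0,0],"hand":4.4},{"delta_pos":[0,0,0],"delta_rot":[0,0,0],"hand":4.4}]}}

```text
t: 3.1
eef_pos: [0.5115, -0.2721, 0.0871]
ee_rot: [-3.141, 0.004, 0.169]
force: [0.2, 0.4, 0.2]
width: 0.0438
```

Run:
```python
from h import *
f=grab_frame("scene");crop(f,"s1",40,150,220,300,4);print(get_state()["eef_pos"])
```

```text
[ 0.5121 -0.2722  0.0878]
```

View pics/s1.png

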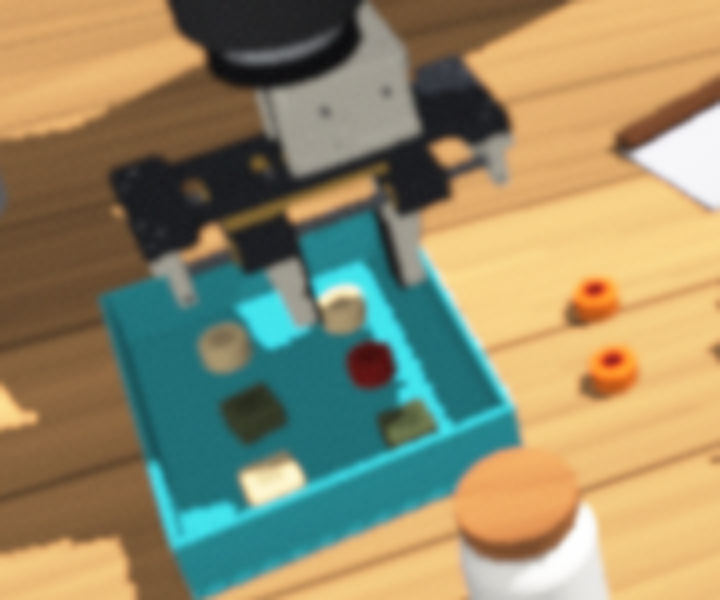

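The fingers hang straddling the red cake, which is seen at crop (372,362), about (133,240) in the picture. I descend and grip.

Emit:
{"api": "move_arm", "payload": {"rows": [{"delta_pos":[0,-0.2,-1.5],"delta_rot":[0,-0.2,0],"hand":4.4},{"delta_pos":[0,0,-1.5],"delta_rot":[0,0,0],"hand":4.4},{"delta_pos":[0,0,-1.3],"delta_rot":[0,0,0],"hand":4.4},{"delta_pos":[0,0,-0.8],"delta_rot":[0,0,0],"hand":4.4},{"delta_pos":[0,0,0],"delta_rot":[0,0,0],"hand":4.4},{"delta_pos":[0,0,0],"delta_rot":[0,0,0],"hand":2.6},{"delta_pos":[0,0,0],"delta_rot":[0,0,0],"hand":2.4},{"delta_pos":[0,0,0],"delta_rot":[0,0,0],"hand":2.4},{"delta_pos":[0,0,0],"delta_rot":[0,0,0],"hand":2.4},{"delta_pos":[0,0,0],"delta_rot":[0,0,0],"hand":2.4}], "force": 15}}

```text
t: 4.15
eef_pos: [0.512, -0.2741, 0.0366]
ee_rot: [3.141, -0.001, 0.169]
force: [-0.1, -0.1, 3.4]
width: 0.0273
```

Emit:
{"api": "move_arm", "payload": {"rows": [{"delta_pos":[0,0,0.5],"delta_rot":[0,0,0],"hand":2.4},{"delta_pos":[0,0,1.5],"delta_rot":[0,0,0],"hand":2.4},{"delta_pos":[0,0,3],"delta_rot":[0,0,0],"hand":2.4},{"delta_pos":[0,0,4],"delta_rot":[0,0,0],"hand":2.4},{"delta_pos":[0,0,4],"delta_rot":[0,0,0],"hand":2.4},{"delta_pos":[0,0,4],"delta_rot":[0,0,0],"hand":2.4},{"delta_pos":[0,0,4],"delta_rot":[0,0,0],"hand":2.4},{"delta_pos":[0,0,2.4],"delta_rot":[0,0,0],"hand":2.4},{"delta_pos":[0,3,0],"delta_rot":[0,0,0],"hand":2.4},{"delta_pos":[0,4,0],"delta_rot":[0,0,0],"hand":2.4}]}}

```text
t: 5.15
eef_pos: [0.5114, -0.2042, 0.271]
ee_rot: [3.141, -0.001, 0.166]
force: [0.1, 0.3, -0.7]
width: 0.0271
```

Run:
```python
from h import *
f=grab_frame("scene");s=get_state();print(s["eef_pos"],s["width"],s["force"])
print(proj("scene",[s["eef_pos"]-[0,0,.024],s["eef_pos"]]))
crop(f,"s2",60,20,260,220,3.5)
```

```text
[ 0.511  -0.1995  0.2707] 0.02688667244678532 [-2.804   4.4691 -2.5984]
[[144.2787 147.1519]
 [141.9884 136.7101]]
```

View pics/s2.png

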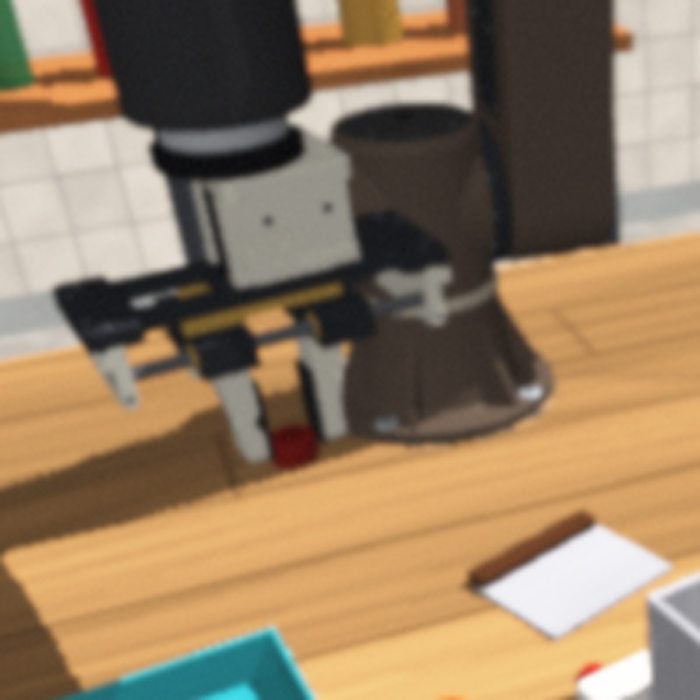

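The cake is held at the tips at crop (293,446), about (144,147) in the picture, which is where its projected position falls. I carry it to the chute.

Emit:
{"api": "move_arm", "payload": {"rows": [{"delta_pos":[0.4,4.8,0],"delta_rot":[0,0,0.4],"hand":2.4},{"delta_pos":[0.4,4.8,0],"delta_rot":[0,0,0.4],"hand":2.4},{"delta_pos":[0.4,4.8,0],"delta_rot":[0,0,0.4],"hand":2.4},{"delta_pos":[0.4,4.8,0],"delta_rot":[0,0,0.4],"hand":2.4},{"delta_pos":[0.4,4.8,0],"delta_rot":[0,0,0.4],"hand":2.4},{"delta_pos":[0.4,4.8,0],"delta_rot":[0,0,0.4],"hand":2.4},{"delta_pos":[0.4,4.8,0],"delta_rot":[0,0,0.4],"hand":2.4},{"delta_pos":[0.4,4.8,0],"delta_rot":[0,0,0.4],"hand":2.4},{"delta_pos":[0.4,4.8,0],"delta_rot":[0,0,0.4],"hand":2.4},{"delta_pos":[0.4,4.8,0],"delta_rot":[0,0,0.4],"hand":2.4}]}}

```text
t: 6.2
eef_pos: [0.5511, 0.2779, 0.2703]
ee_rot: [-3.141, 0.0, 0.239]
force: [1.4, -0.5, 0.5]
width: 0.0273
```

Emit:
{"api": "move_arm", "payload": {"rows": [{"delta_pos":[0.1,4.2,-1],"delta_rot":[0,0,0],"hand":2.4},{"delta_pos":[0,0.4,-2.5],"delta_rot":[0,0,0],"hand":2.4},{"delta_pos":[0,0,-2.5],"delta_rot":[0,0,0],"hand":2.4},{"delta_pos":[0,0,-2.5],"delta_rot":[0,0,0],"hand":2.4},{"delta_pos":[0,0,-2.5],"delta_rot":[0,0,0],"hand":2.4},{"delta_pos":[0,0,-2],"delta_rot":[0,0,0],"hand":2.4},{"delta_pos":[0,0,-1],"delta_rot":[0,0,0],"hand":2.4},{"delta_pos":[0,0,0],"delta_rot":[0,0,0],"hand":2.4},{"delta_pos":[0,0,0],"delta_rot":[0,0,0],"hand":2.4},{"delta_pos":[0,0,0],"delta_rot":[0,0,0],"hand":2.4}]}}

```text
t: 7.2
eef_pos: [0.5532, 0.3225, 0.1314]
ee_rot: [-3.141, -0.002, 0.238]
force: [0.1, -0.5, 0.4]
width: 0.027
```

Run:
```python
from h import *
f=grab_frame("scene");s=get_state();print(s["eef_pos"],s["ee_rot"],s["width"],s["force"])
crop(f,"s3",280,40,420,220,4)
```

```text
[0.5531 0.3225 0.1314] [-3.1406 -0.0018  0.2384] 0.02685157701411037 [ 0.7498  0.34   -0.2481]
```

View pics/s3.png

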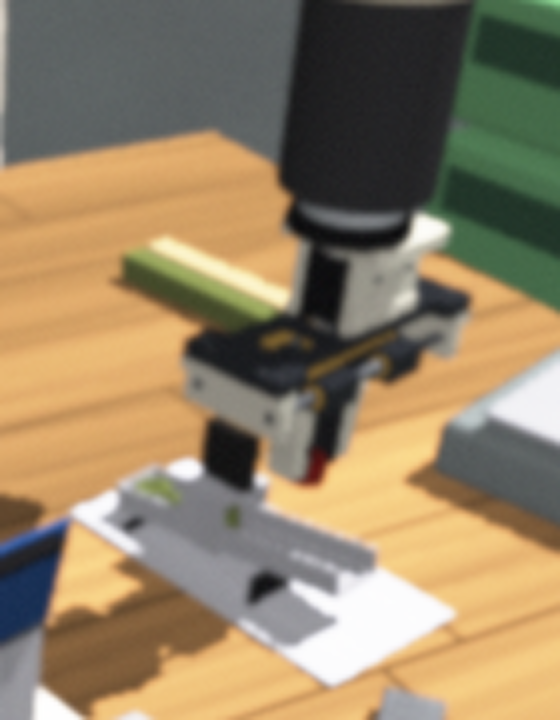

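Emit:
{"api": "move_arm", "payload": {"rows": [{"delta_pos":[0,0.05,-2],"delta_rot":[0,0,0],"hand":2.4},{"delta_pos":[0,0,-1.5],"delta_rot":[0,0,0],"hand":2.4},{"delta_pos":[0,0,-1],"delta_rot":[0,0,0],"hand":2.4},{"delta_pos":[0,0,-0.6],"delta_rot":[0,0,0],"hand":2.4},{"delta_pos":[0,0,-0.4],"delta_rot":[0,0,0],"hand":2.4},{"delta_pos":[0,0,0],"delta_rot":[0,0,0],"hand":2.4},{"delta_pos":[0,0,0],"delta_rot":[0,0,0],"hand":2.4},{"delta_pos":[0,0,0],"delta_rot":[0,0,0],"hand":2.4},{"delta_pos":[0,0,0],"delta_rot":[0,0,0],"hand":2.4},{"delta_pos":[0,0,0],"delta_rot":[0,0,0],"hand":2.4}]}}

```text
t: 8.25
eef_pos: [0.5527, 0.3226, 0.0754]
ee_rot: [-3.141, -0.0, 0.238]
force: [-0.2, -0.9, 0.3]
width: 0.027
```

Run:
```python
from h import *
f=grab_frame("scene");g=grab_frame("top");s=get_state();print(s["eef_pos"],s["ee_rot"],s["width"],s["force"])
crop(f,"s4",290,100,400,220,5);crop(g,"t4",60,150,180,280,4)
```

```text
[0.5526 0.3226 0.0752] [-3.1414 -0.0002  0.2384] 0.027479058156486637 [ 0.2286 -0.1532  0.1617]
```

View pics/s4.png

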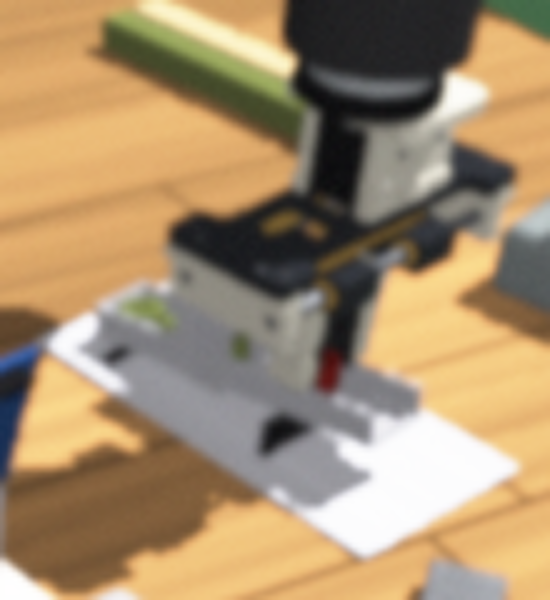

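View pics/t4.png

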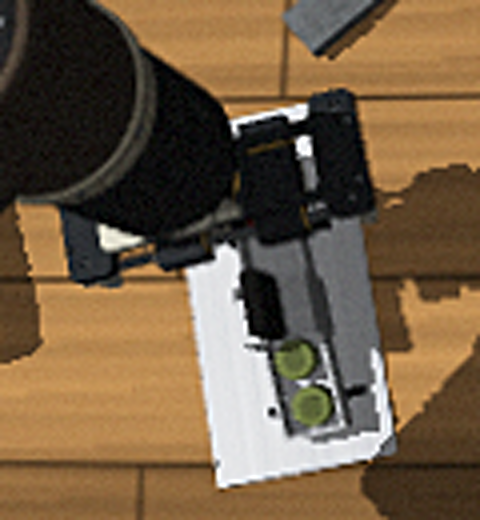

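In scene the red cake sits between the two walls at crop (330,372), with the fingers just above them. I release it and retreat.

Emit:
{"api": "move_arm", "payload": {"rows": [{"delta_pos":[0,0,0],"delta_rot":[0,0,0],"hand":3.4},{"delta_pos":[0,0,0],"delta_rot":[0,0,0],"hand":3.8},{"delta_pos":[0,0,0],"delta_rot":[0,0,0],"hand":3.8},{"delta_pos":[0,0,1],"delta_rot":[0,0,0],"hand":4},{"delta_pos":[0,0,3],"delta_rot":[0,0,0],"hand":4},{"delta_pos":[0,0,3.5],"delta_rot":[0,0,0],"hand":4},{"delta_pos":[0,0,3.5],"delta_rot":[0,0,0],"hand":4},{"delta_pos":[-3.5,-0.8,0],"delta_rot":[0,0,0],"hand":4},{"delta_pos":[-3.3,-0.8,0],"delta_rot":[0,0,0],"hand":4},{"delta_pos":[0,0,0],"delta_rot":[0,0,0],"hand":4}]}}

```text
t: 9.35
eef_pos: [0.4816, 0.3053, 0.1865]
ee_rot: [-3.14, 0.0, 0.239]
force: [0.9, 0.3, 0.5]
width: 0.0402
```

Run:
```python
from h import *
f=grab_frame("scene");g=grab_frame("top");s=get_state();print(s["eef_pos"],s["ee_rot"],s["width"],s["force"])
crop(f,"s5",290,60,400,220,4.5);crop(g,"t5",60,150,180,280,4)
```

```text
[0.4843 0.3067 0.1865] [-3.1405 -0.0017  0.2394] 0.04011614282643085 [1.2687 0.517  0.5102]
```

View pics/s5.png

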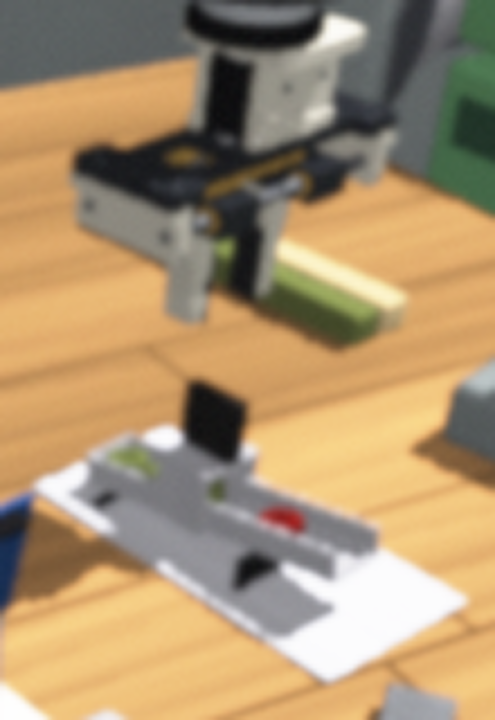

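View pics/t5.png

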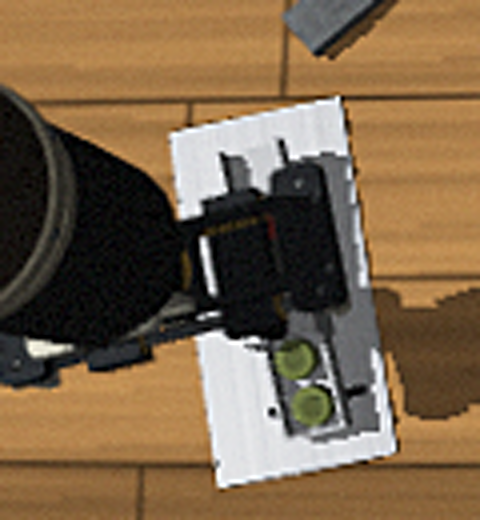

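The red cake lies flat in the trough in front of the arch, at scene crop (283,520), and the gripper is above the grip. I descend and grasp.

Emit:
{"api": "move_arm", "payload": {"rows": [{"delta_pos":[0,0,-2.5],"delta_rot":[0,0,0],"hand":4},{"delta_pos":[0,0,-2.5],"delta_rot":[0,0,0],"hand":4},{"delta_pos":[0,0,-2],"delta_rot":[0,0,0],"hand":4},{"delta_pos":[0,0,-1.5],"delta_rot":[0,0,0],"hand":4},{"delta_pos":[0,0,-0.8],"delta_rot":[0,0,0],"hand":4},{"delta_pos":[0,0,0],"delta_rot":[0,0,0],"hand":4},{"delta_pos":[0,0,0],"delta_rot":[0,0,0],"hand":2},{"delta_pos":[0,0,0],"delta_rot":[0,0,0],"hand":1.2},{"delta_pos":[0,0,0],"delta_rot":[0,0,0],"hand":1},{"delta_pos":[0,0,0],"delta_rot":[0,0,0],"hand":1}], "force": 12}}

```text
t: 10.45
eef_pos: [0.485, 0.3074, 0.0929]
ee_rot: [-3.14, -0.002, 0.239]
force: [0.8, 1.1, -3.3]
width: 0.014
```

Emit:
{"api": "move_arm", "payload": {"rows": [{"delta_pos":[0,0,0],"delta_rot":[0,0,0],"hand":1},{"delta_pos":[0,0,0],"delta_rot":[0,0,0],"hand":1},{"delta_pos":[0,0,0],"delta_rot":[0,0,0],"hand":1},{"delta_pos":[0,0,0.4],"delta_rot":[0,0,0],"hand":1},{"delta_pos":[0,0,0.8],"delta_rot":[0,0,0],"hand":1},{"delta_pos":[0,0,1],"delta_rot":[0,0,0],"hand":1},{"delta_pos":[0,0,1],"delta_rot":[0,0,0],"hand":1},{"delta_pos":[0,0,0.6],"delta_rot":[0,0,0],"hand":1},{"delta_pos":[0,0,0.2],"delta_rot":[0,0,0],"hand":1},{"delta_pos":[0,0,0],"delta_rot":[0,0,0],"hand":1}], "force": 58}}

```text
t: 11.45
eef_pos: [0.4846, 0.3066, 0.1325]
ee_rot: [-3.141, -0.001, 0.238]
force: [-0.3, -0.1, -3.9]
width: 0.0135
```

Run:
```python
from h import *
f=grab_frame("scene");s=get_state();print(s["t"],s["eef_pos"],s["ee_rot"],s["width"],s["force"],s["moment"],s["q"])
crop(f,"s6",280,60,400,220,4.5)
```

```text
11.5 [0.4844 0.3064 0.132 ] [-3.1414  0.      0.2382] 0.013687441418746006 [-0.1983  0.1655 -3.2971] [-0.0335  0.0313  0.0112] [ 0.9051  0.2959 -0.3693 -0.0002 -0.9055  0.904 ]
```

View pics/s6.png

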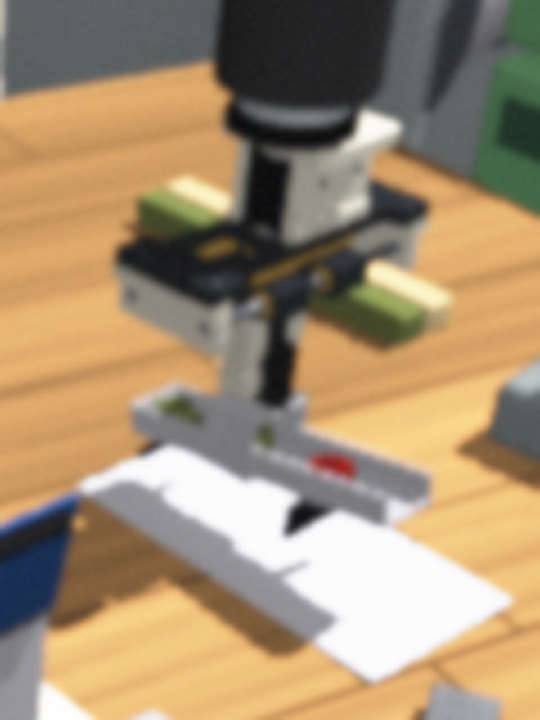

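All four cakes are aboard and the chute is level (red at crop (332,465)). I compute the tipping path and carry the chute over.

```bash
cat > plan.py <<'E'
from h import *
def tcp(sx,sz,th,yaw=12.0,M=(.6055,.032,.12),hy=11.4):
    y=np.radians(yaw);h=np.radians(hy);t=np.radians(th)
    S=np.array(M)+[sx*np.cos(h),sx*np.sin(h),sz]
    dx=-.119*np.cos(t)+.053*np.sin(t);dz=.119*np.sin(t)+.053*np.cos(t)
    return S+[dx*np.cos(y),dx*np.sin(y),dz]
if __name__=="__main__":
    for th in range(0,61,5): print(th,tcp(-.02,.015,th))
    y=np.radians(12);print("axis",-np.sin(y),np.cos(y))
E
python3 plan.py
```

```text
0 [0.4695 0.0033 0.188 ]
5 [0.4745 0.0044 0.1982]
10 [0.4803 0.0056 0.2079]
15 [0.4869 0.007  0.217 ]
20 [0.4942 0.0086 0.2255]
25 [0.5023 0.0103 0.2333]
30 [0.511  0.0121 0.2404]
35 [0.5203 0.0141 0.2467]
40 [0.5301 0.0162 0.2521]
45 [0.5402 0.0183 0.2566]
50 [0.5508 0.0206 0.2602]
55 [0.5616 0.0229 0.2629]
60 [0.5726 0.0252 0.2646]
axis -0.20791169081775934 0.9781476007338057
```

Emit:
{"api": "move_arm", "payload": {"rows": [{"delta_pos":[0,0,2.5],"delta_rot":[0,0,0],"hand":1},{"delta_pos":[0,0,3],"delta_rot":[0,0,0],"hand":1},{"delta_pos":[-0.1,-1.5,2.8],"delta_rot":[0,0,-0.2],"hand":1},{"delta_pos":[-0.2,-3.0,1],"delta_rot":[0,0,-0.2],"hand":1},{"delta_pos":[-0.2,-3.2,0],"delta_rot":[0,0,-0.2],"hand":1},{"delta_pos":[-0.2,-3.2,0],"delta_rot":[0,0,-0.2],"hand":1},{"delta_pos":[-0.2,-3.2,0],"delta_rot":[0,0,-0.2],"hand":1},{"delta_pos":[-0.2,-3.2,0],"delta_rot":[0,0,-0.2],"hand":1},{"delta_pos":[-0.2,-3.2,0],"delta_rot":[0,0,-0.2],"hand":1},{"delta_pos":[-0.2,-3.2,0],"delta_rot":[0,0,-0.2],"hand":1}]}}

```text
t: 12.5
eef_pos: [0.4689, 0.0682, 0.2246]
ee_rot: [3.142, 0.001, 0.21]
force: [0.2, 0.1, -3.2]
width: 0.014
```

Emit:
{"api": "move_arm", "payload": {"rows": [{"delta_pos":[0,-3.0,0],"delta_rot":[0,0,0],"hand":1},{"delta_pos":[0,-2.0,0],"delta_rot":[0,0,0],"hand":1},{"delta_pos":[0,-1.2,0],"delta_rot":[0,0,0],"hand":1},{"delta_pos":[0,-0.5,0],"delta_rot":[0,0,0],"hand":1},{"delta_pos":[0,0,0],"delta_rot":[0,0,0],"hand":1},{"delta_pos":[0,0,0],"delta_rot":[0,0,0],"hand":1},{"delta_pos":[0,0,0],"delta_rot":[0,0,0],"hand":1},{"delta_pos":[0,0,0],"delta_rot":[0,0,0],"hand":1},{"delta_pos":[0,0,0],"delta_rot":[0,0,0],"hand":1},{"delta_pos":[0,0,0],"delta_rot":[0,0,0],"hand":1}]}}

```text
t: 13.5
eef_pos: [0.4695, 0.0028, 0.225]
ee_rot: [-3.142, 0.0, 0.211]
force: [0.0, 0.4, -2.5]
width: 0.0138
```

Run:
```python
from h import *
f=grab_frame("scene");g=grab_frame("top");s=get_state();print(s["t"],s["eef_pos"],s["ee_rot"],s["width"],s["force"],s["moment"],s["q"])
crop(f,"s7",200,40,360,240,3.5);crop(g,"t7",160,110,300,270,4)
```

```text
13.6 [0.4695 0.0026 0.225 ] [-3.1416  0.      0.2106] 0.013637785389258328 [ 0.5283  0.3181 -3.572 ] [-0.0351  0.039   0.0382] [ 0.4264  0.0332 -0.4588 -0.     -1.0788  1.355 ]
```

View pics/s7.png

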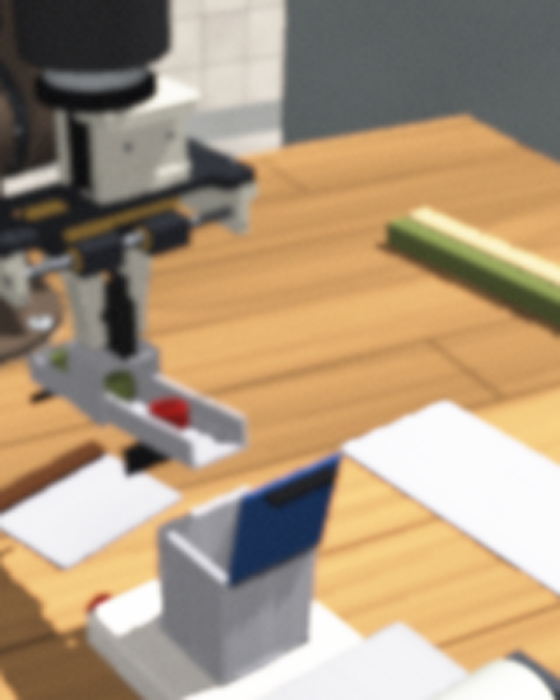

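View pics/t7.png

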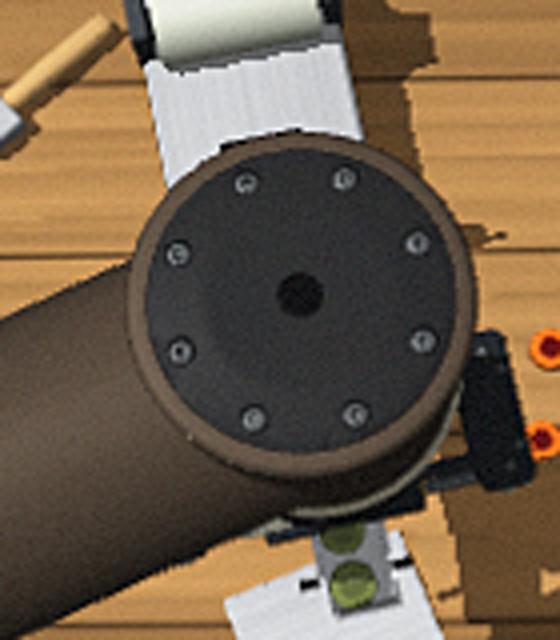

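Run:
```python
from h import *
S=np.array([.5859,.028,.172]);y=np.radians(12);d=np.array([-np.sin(y),np.cos(y),0])*.022
P=proj("scene",[S,S+d+[0,0,.018],S-d+[0,0,.018]]);print((P-[200,40])*3.5)
```

```text
[[212.4009 451.0856]
 [239.7905 415.5231]
 [184.0727 438.7401]]
```

Emit:
{"api": "move_arm", "payload": {"rows": [{"delta_pos":[0.25,0.06,0.2],"delta_rot":[-0.5,2.4,0],"hand":1},{"delta_pos":[0.26,0.06,0.18],"delta_rot":[-0.5,2.4,0],"hand":1},{"delta_pos":[0.28,0.07,0.15],"delta_rot":[-0.5,2.4,0],"hand":1},{"delta_pos":[0.3,0.07,0.15],"delta_rot":[-0.5,2.4,0],"hand":1},{"delta_pos":[0.32,0.07,0.15],"delta_rot":[-0.5,2.4,0],"hand":1},{"delta_pos":[0.34,0.07,0.12],"delta_rot":[-0.5,2.4,0],"hand":1},{"delta_pos":[0.35,0.07,0.12],"delta_rot":[-0.5,2.4,0],"hand":1},{"delta_pos":[0.37,0.08,0.1],"delta_rot":[-0.5,2.4,0],"hand":1},{"delta_pos":[0.4,0.08,0.08],"delta_rot":[-0.5,2.4,0],"hand":1},{"delta_pos":[0.41,0.08,0.05],"delta_rot":[-0.5,2.4,0],"hand":1}]}}

```text
t: 14.6
eef_pos: [0.503, 0.0098, 0.238]
ee_rot: [-3.139, 0.429, 0.211]
force: [-0.0, -0.3, -3.4]
width: 0.0139
```

Run:
```python
from h import *
f=grab_frame("scene");s=get_state();print(s["t"],s["eef_pos"],s["ee_rot"],s["width"],s["force"],s["moment"],s["q"])
crop(f,"s8",200,40,360,240,3.5)
```

```text
14.65 [0.5037 0.0099 0.237 ] [-3.1398  0.4325  0.2108] 0.013626105270769752 [ 3.8615  0.1276 -3.0467] [ 0.4192 -2.7204 -0.0357] [ 0.3607  0.3491 -0.0795 -0.0644 -1.5702  1.4346]
```

View pics/s8.png

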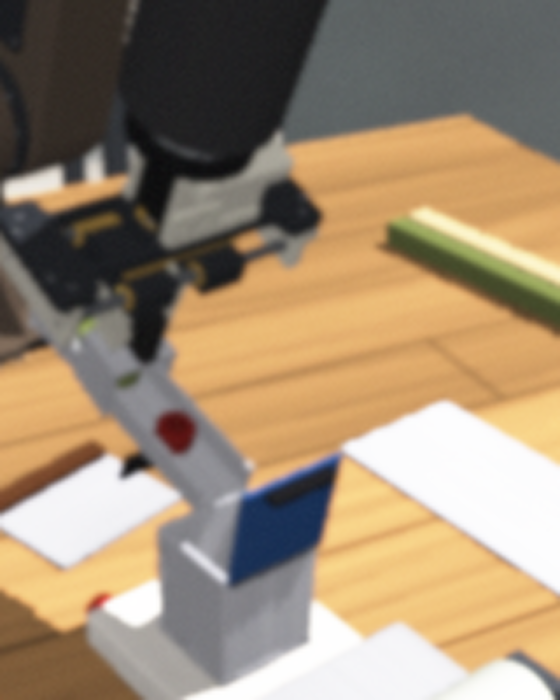

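The spout at crop (225,490) is over the mouth, and the red cake is just starting to slide. I continue the tilt.

Emit:
{"api": "move_arm", "payload": {"rows": [{"delta_pos":[0.33,0.08,0.14],"delta_rot":[-0.4,2,0],"hand":1},{"delta_pos":[0.33,0.08,0.14],"delta_rot":[-0.4,2,0],"hand":1},{"delta_pos":[0,0,0],"delta_rot":[0,0,0],"hand":1},{"delta_pos":[0,0,0],"delta_rot":[0,0,0],"hand":1},{"delta_pos":[0.35,0.08,0.14],"delta_rot":[-0.4,2,0],"hand":1},{"delta_pos":[0.35,0.08,0.13],"delta_rot":[-0.4,2,0],"hand":1},{"delta_pos":[0,0,0],"delta_rot":[0,0,0],"hand":1},{"delta_pos":[0.37,0.08,0.12],"delta_rot":[-0.4,2,0],"hand":1},{"delta_pos":[0.37,0.08,0.12],"delta_rot":[-0.4,2,0],"hand":1},{"delta_pos":[0,0,0],"delta_rot":[0,0,0],"hand":1}]}}

```text
t: 15.65
eef_pos: [0.5235, 0.0145, 0.2453]
ee_rot: [-3.136, 0.641, 0.213]
force: [-0.5, -0.1, -2.9]
width: 0.0139
```

Run:
```python
from h import *
f=grab_frame("scene");s=get_state();print(s["t"],s["eef_pos"],s["ee_rot"],s["width"],s["force"],s["moment"])
crop(f,"s9",200,40,360,240,3.5)
```

```text
15.7 [0.5233 0.0144 0.2455] [-3.1357  0.64    0.2126] 0.013527079626795105 [ 0.4815  0.5959 -3.1423] [ 0.4812 -2.6558  0.0108]
```

View pics/s9.png

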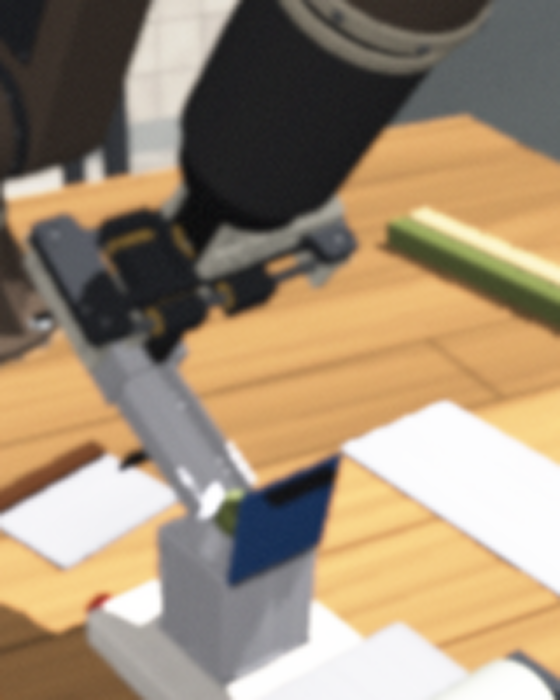

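A green cake is just leaving the spout at crop (230,510). I tilt further and let the rest run out.

Emit:
{"api": "move_arm", "payload": {"rows": [{"delta_pos":[0,0,0],"delta_rot":[0,0,0],"hand":1},{"delta_pos":[0,0,0],"delta_rot":[0,0,0],"hand":1},{"delta_pos":[0.39,0.08,0.15],"delta_rot":[-0.4,2,0],"hand":1},{"delta_pos":[0.39,0.08,0.15],"delta_rot":[-0.4,2,0],"hand":1},{"delta_pos":[0.39,0.08,0.15],"delta_rot":[-0.4,2,0],"hand":1},{"delta_pos":[0.4,0.08,0.15],"delta_rot":[-0.4,2,0],"hand":1},{"delta_pos":[0.4,0.08,0.13],"delta_rot":[-0.4,2,0],"hand":1},{"delta_pos":[0.4,0.08,0.1],"delta_rot":[-0.4,2,0],"hand":1},{"delta_pos":[0,0,0],"delta_rot":[0,0,0],"hand":1},{"delta_pos":[0,0,0],"delta_rot":[0,0,0],"hand":1}]}}

```text
t: 16.7
eef_pos: [0.547, 0.0192, 0.254]
ee_rot: [-3.131, 0.854, 0.216]
force: [-1.2, 1.0, -3.2]
width: 0.0139
```

Run:
```python
from h import *
f=grab_frame("scene");g=grab_frame("top");s=get_state();print(s["t"],s["eef_pos"],s["ee_rot"],s["width"],s["force"],s["moment"])
crop(f,"s10",200,40,360,240,3.5)
cv2.imwrite("pics/t10.png",g)
```

```text
16.8 [0.5469 0.0192 0.2547] [-3.1308  0.853   0.2162] 0.013783291599661697 [ 0.5027  0.2453 -2.6485] [ 0.6195 -3.2819 -0.015 ]
```

View pics/s10.png

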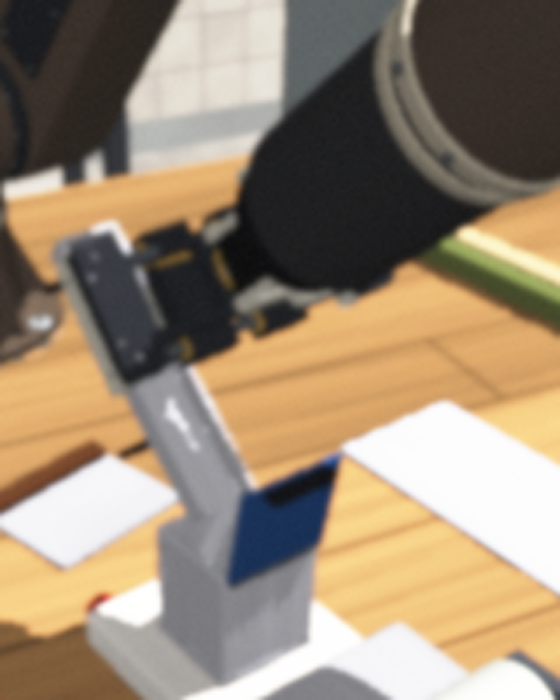

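View pics/t10.png

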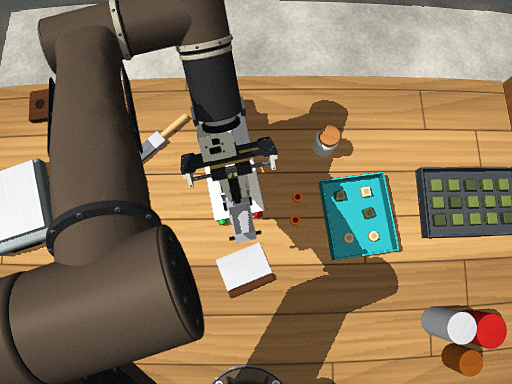

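Emit:
{"api": "move_arm", "payload": {"rows": [{"delta_pos":[0.43,0.09,0.12],"delta_rot":[-0.5,2.4,0],"hand":1},{"delta_pos":[0.43,0.09,0.12],"delta_rot":[-0.5,2.4,0],"hand":1},{"delta_pos":[0,0,0],"delta_rot":[0,0,0],"hand":1},{"delta_pos":[0,0,0],"delta_rot":[0,0,0],"hand":1},{"delta_pos":[0,0,0],"delta_rot":[0,0,0],"hand":1},{"delta_pos":[-1,-0.2,1],"delta_rot":[0.8,-4,0],"hand":1},{"delta_pos":[-1,-0.2,1],"delta_rot":[0.8,-4,0],"hand":1},{"delta_pos":[-1,-0.2,0.5],"delta_rot":[0.8,-4,0],"hand":1},{"delta_pos":[-1,-0.2,0.5],"delta_rot":[0.8,-4,0],"hand":1},{"delta_pos":[-1,-0.2,0],"delta_rot":[0.8,-4,0],"hand":1}]}}

```text
t: 17.8
eef_pos: [0.5053, 0.0108, 0.2882]
ee_rot: [-3.138, 0.578, 0.212]
force: [-0.4, 0.3, -1.9]
width: 0.0134
```

Run:
```python
from h import *
f=grab_frame("scene");g=grab_frame("top");s=get_state();print(s["t"],s["eef_pos"],s["ee_rot"],s["width"],s["force"],s["moment"])
a=cv2.resize(f[80:230,190:330],None,fx=3,fy=3,interpolation=2);b=cv2.resize(g[120:270,180:290],None,fx=3,fy=3,interpolation=2)
cv2.imwrite("pics/m11.png",np.hstack([a,b]))
```

```text
17.9 [0.5042 0.0105 0.2903] [-3.137   0.5758  0.2122] 0.013759144077474202 [ 0.7131  0.911  -2.6921] [ 0.4211 -2.3355  0.0065]
```

View pics/m11.png

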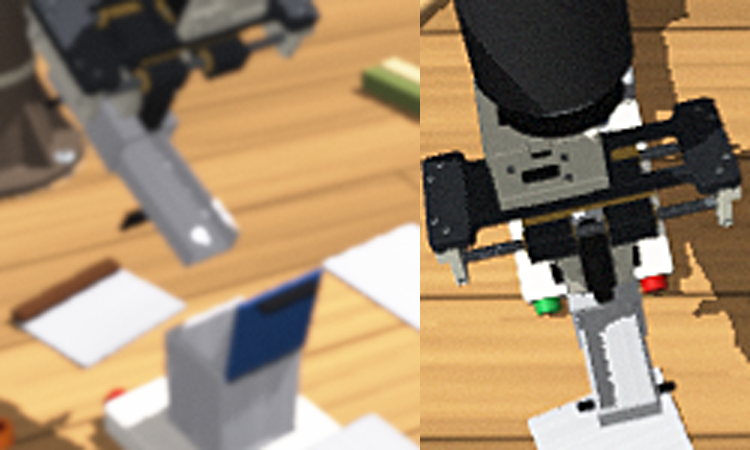

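Both views show the trough empty (bare floor at crop (195,230) and (620,350)), with nothing spilled around the machine. I level the chute and take it back.

Emit:
{"api": "move_arm", "payload": {"rows": [{"delta_pos":[-0.8,-0.1,0],"delta_rot":[0.85,-4,0],"hand":1},{"delta_pos":[-0.8,-0.1,0],"delta_rot":[0.85,-4,0],"hand":1},{"delta_pos":[-0.6,-0.1,0],"delta_rot":[0.85,-4,0],"hand":1},{"delta_pos":[-0.6,-0.1,0],"delta_rot":[0.85,-4,0],"hand":1},{"delta_pos":[-0.4,1,0],"delta_rot":[0.85,-4,0],"hand":1},{"delta_pos":[0,2,0],"delta_rot":[0.85,-4,0],"hand":1},{"delta_pos":[0,3,0],"delta_rot":[0.85,-4,0],"hand":1},{"delta_pos":[0.2,4,0],"delta_rot":[0.85,-4,0],"hand":1},{"delta_pos":[0.4,4,0],"delta_rot":[0,0,0],"hand":1},{"delta_pos":[0.4,4,0],"delta_rot":[0,0,0],"hand":1}]}}

```text
t: 18.9
eef_pos: [0.4825, 0.1878, 0.2876]
ee_rot: [-3.138, 0.013, 0.211]
force: [1.0, -0.8, -3.3]
width: 0.0135
```

Emit:
{"api": "move_arm", "payload": {"rows": [{"delta_pos":[0.2,4,0],"delta_rot":[0.1,-0.7,0],"hand":1},{"delta_pos":[0.2,4,-0.5],"delta_rot":[0,0,0],"hand":1},{"delta_pos":[0.05,3,-2],"delta_rot":[0,0,0],"hand":1},{"delta_pos":[0,1.5,-3],"delta_rot":[0,0,0],"hand":1},{"delta_pos":[0,0.3,-3.5],"delta_rot":[0,0,0],"hand":1},{"delta_pos":[0,0,-3.5],"delta_rot":[0,0,0],"hand":1},{"delta_pos":[0,0,-3],"delta_rot":[0,0,0],"hand":1},{"delta_pos":[0,0,-1.5],"delta_rot":[0,0,0],"hand":1},{"delta_pos":[0,0,0],"delta_rot":[0,0,0],"hand":1},{"delta_pos":[0,0,0],"delta_rot":[0,0,0],"hand":1}]}}

```text
t: 19.9
eef_pos: [0.4883, 0.3149, 0.1171]
ee_rot: [-3.14, 0.002, 0.211]
force: [0.4, -0.3, -1.9]
width: 0.0139
```

Run:
```python
from h import *
f=grab_frame("scene");g=grab_frame("top");s=get_state();print(s["t"],s["eef_pos"],s["ee_rot"],s["width"],s["force"],s["moment"])
crop(f,"s12",280,60,400,220,4.5)
crop(g,"t12",185,110,275,225,5)
```

```text
20.0 [0.4887 0.3155 0.118 ] [-3.1387 -0.0002  0.2114] 0.013429923661958661 [-0.1169 -0.0102 -2.3074] [-0.0322  0.0308 -0.0359]
```

View pics/s12.png

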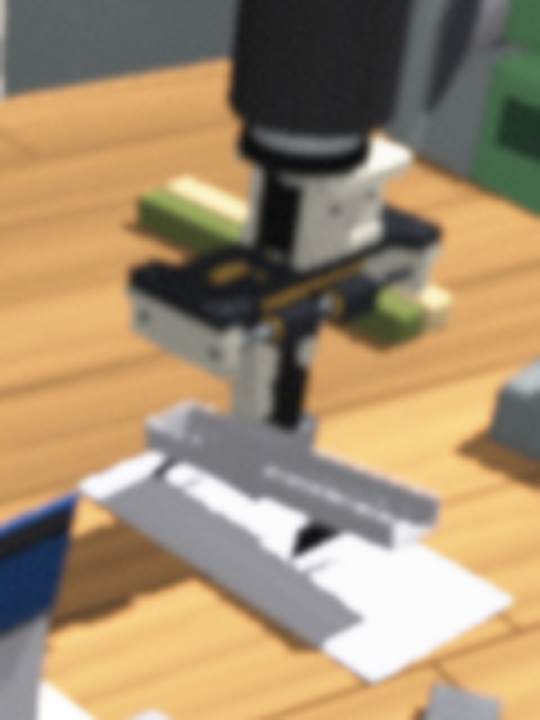

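View pics/t12.png

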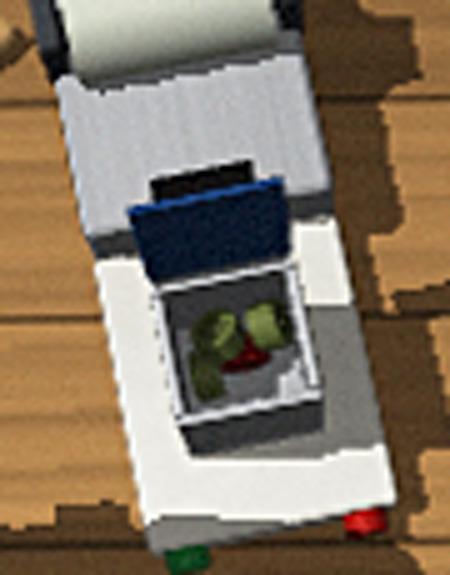

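All four are in the hopper: greens at crop (215,330), (262,325) and (207,372), red at (250,355). The empty chute hangs level above the plate, so I set it down and release.

Emit:
{"api": "move_arm", "payload": {"rows": [{"delta_pos":[0,0,-0.8],"delta_rot":[0,0,0],"hand":1},{"delta_pos":[0,0,-0.6],"delta_rot":[0,0,0],"hand":1},{"delta_pos":[0,0,-0.4],"delta_rot":[0,0,0],"hand":1},{"delta_pos":[0,0,-0.3],"delta_rot":[0,0,0],"hand":1},{"delta_pos":[0,0,-0.2],"delta_rot":[0,0,0],"hand":1},{"delta_pos":[0,0,-0.1],"delta_rot":[0,0,0],"hand":1},{"delta_pos":[0,0,0],"delta_rot":[0,0,0],"hand":1},{"delta_pos":[0,0,0],"delta_rot":[0,0,0],"hand":1},{"delta_pos":[0,0,0],"delta_rot":[0,0,0],"hand":1},{"delta_pos":[0,0,0],"delta_rot":[0,0,0],"hand":1}]}}

```text
t: 21.0
eef_pos: [0.4882, 0.315, 0.0927]
ee_rot: [-3.139, 0.001, 0.211]
force: [0.3, 0.3, -4.2]
width: 0.0138
```

Emit:
{"api": "move_arm", "payload": {"rows": [{"delta_pos":[0,0,-0.1],"delta_rot":[0,0,0],"hand":1},{"delta_pos":[0,0,0],"delta_rot":[0,0,0],"hand":1},{"delta_pos":[0,0,0],"delta_rot":[0,0,0],"hand":2.4},{"delta_pos":[0,0,0],"delta_rot":[0,0,0],"hand":3},{"delta_pos":[0,0,0],"delta_rot":[0,0,0],"hand":3.4},{"delta_pos":[0,0,0],"delta_rot":[0,0,0],"hand":3.4},{"delta_pos":[0,0,2],"delta_rot":[0,0,0],"hand":3.4},{"delta_pos":[0,0,3],"delta_rot":[0,0,0],"hand":3.4},{"delta_pos":[0,0,4],"delta_rot":[0,0,0],"hand":3.4},{"delta_pos":[0,0,4],"delta_rot":[0,0,0],"hand":3.4}]}}

```text
t: 22.0
eef_pos: [0.488, 0.3147, 0.2227]
ee_rot: [-3.14, 0.002, 0.211]
force: [1.3, 1.3, -0.9]
width: 0.034
```

Run:
```python
from h import *
f=grab_frame("scene");s=get_state();print(s["t"],s["eef_pos"],s["ee_rot"],s["width"],s["force"])
crop(f,"s13",200,60,400,230,3.8)
```

```text
22.05 [0.4907 0.3166 0.2305] [-3.1359 -0.0075  0.2124] 0.034095715353440255 [1.7251 1.1716 7.9712]
```

View pics/s13.png

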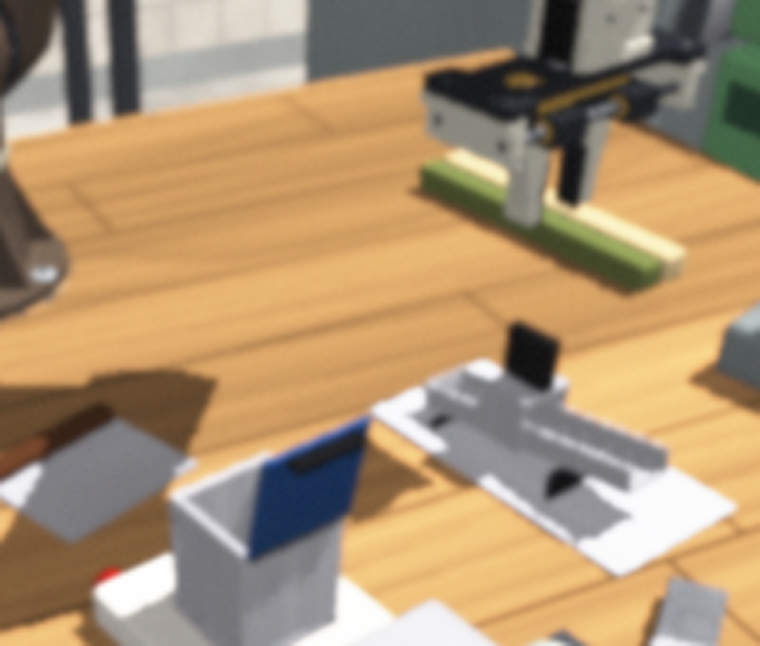

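The chute stands on its plate, empty and released. Now the lid: from its measured edge it stands at about 1.70 rad. I plan the fingertip arc and move in behind it with the fingers closed.

Emit:
{"api": "move_arm", "payload": {"rows": [{"delta_pos":[1.5,-2,2],"delta_rot":[0,0.2,0],"hand":1},{"delta_pos":[2.5,-3.3,1.5],"delta_rot":[0,0,0],"hand":0},{"delta_pos":[2.6,-3.3,0],"delta_rot":[0,0,0],"hand":0},{"delta_pos":[2.6,-3.3,0],"delta_rot":[0,0,0],"hand":0},{"delta_pos":[2.6,-3.3,0],"delta_rot":[0,0,0],"hand":0},{"delta_pos":[2.6,-3.3,0],"delta_rot":[0,0,0],"hand":0},{"delta_pos":[2.6,-3.3,0],"delta_rot":[0,0,0],"hand":0},{"delta_pos":[2,-3,0],"delta_rot":[0,0,0],"hand":0},{"delta_pos":[1.3,-1.8,0],"delta_rot":[0,0,0],"hand":0},{"delta_pos":[0,0,0],"delta_rot":[0,0,0],"hand":0}], "force": 20}}

```text
t: 23.05
eef_pos: [0.6923, 0.0463, 0.2553]
ee_rot: [-3.139, 0.006, 0.208]
force: [0.3, 0.3, -1.5]
width: 0.0004
```

Run:
```python
from h import *
h=np.radians(11.4);M=np.array([.6055,.032,.12]);H=M+[.038*np.cos(h),.038*np.sin(h),.0005]
for ph in (1.7,1.5,1.2,.9,.6,.3,.15,0):
    s=.055;x=-s*np.cos(ph)+.005*np.sin(ph)+.010;z=s*np.sin(ph)+.005*np.cos(ph)+.022
    print(ph,H+[x*np.cos(h),x*np.sin(h),z])
s=get_state();print(s["t"],s["eef_pos"],s["ee_rot"],s["width"])
```

```text
1.7 [0.6644 0.0439 0.1964]
1.5 [0.6536 0.0417 0.1977]
1.2 [0.6376 0.0385 0.1956]
0.9 [0.6229 0.0355 0.1887]
0.6 [0.6108 0.0331 0.1777]
0.3 [0.6025 0.0314 0.1635]
0.15 [0.6    0.0309 0.1557]
0 [0.5986 0.0306 0.1475]
23.05 [0.6923 0.0463 0.2553] [-3.1393  0.006   0.2079] 0.0003657532242159094
```

Emit:
{"api": "move_arm", "payload": {"rows": [{"delta_pos":[0,0,-2],"delta_rot":[0,-0.3,0],"hand":0},{"delta_pos":[0,0,-2.2],"delta_rot":[0,0,0],"hand":0},{"delta_pos":[0,0,-1.6],"delta_rot":[0,0,0],"hand":0},{"delta_pos":[-1,-0.15,0],"delta_rot":[0,0,0],"hand":0},{"delta_pos":[-0.8,-0.1,0],"delta_rot":[0,0,0],"hand":0},{"delta_pos":[-0.8,-0.1,0],"delta_rot":[0,0,0],"hand":0},{"delta_pos":[-0.8,-0.1,0],"delta_rot":[0,0,0],"hand":0},{"delta_pos":[-0.8,-0.1,0],"delta_rot":[0,0,0],"hand":0},{"delta_pos":[-0.8,-0.1,0],"delta_rot":[0,0,0],"hand":0},{"delta_pos":[-0.5,-0.1,-0.1],"delta_rot":[0,0,0],"hand":0}]}}

```text
t: 24.05
eef_pos: [0.6353, 0.0414, 0.198]
ee_rot: [-3.14, -0.001, 0.211]
force: [0.6, -0.4, 1.4]
width: 0.0003
```

Run:
```python
from h import *
f=grab_frame("scene");s=get_state();print(s["t"],s["eef_pos"],s["ee_rot"],s["width"],s["force"])
crop(f,"s14",200,60,360,230,4)
```

```text
24.1 [0.6347 0.0413 0.1978] [-3.1395 -0.0001  0.211 ] 0.0005970711266866594 [-0.6478 -0.6019 -0.8938]
```

View pics/s14.png

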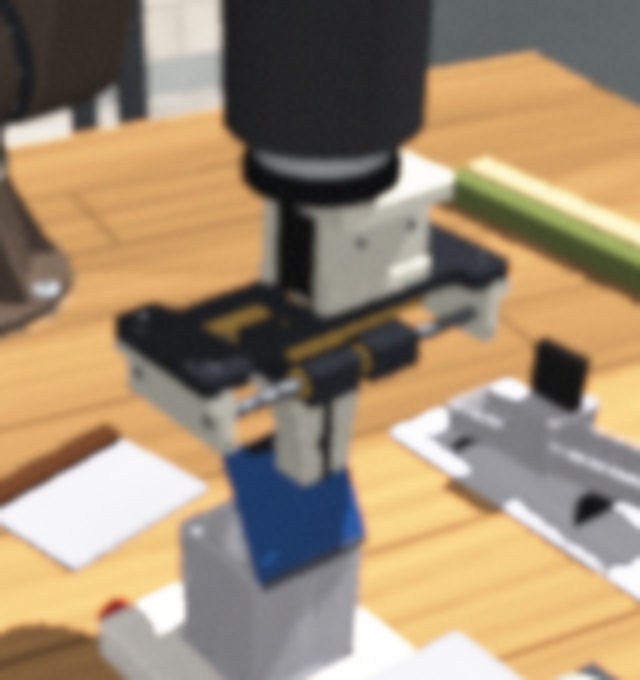

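The lid is leaning over the mouth ahead of the fingertips (crop (300,510)). I follow the arc down.

Emit:
{"api": "move_arm", "payload": {"rows": [{"delta_pos":[-0.6,-0.1,-0.3],"delta_rot":[0,0,0],"hand":0},{"delta_pos":[-0.6,-0.1,-0.5],"delta_rot":[0,0,0],"hand":0},{"delta_pos":[-0.6,-0.1,-0.6],"delta_rot":[0,0,0],"hand":0},{"delta_pos":[-0.6,-0.1,-0.6],"delta_rot":[0,0,0],"hand":0},{"delta_pos":[-0.4,-0.1,-0.7],"delta_rot":[0,0,0],"hand":0},{"delta_pos":[-0.4,-0.1,-0.7],"delta_rot":[0,0,0],"hand":0},{"delta_pos":[-0.2,0,-0.5],"delta_rot":[0,0,0],"hand":0},{"delta_pos":[0,0,-0.2],"delta_rot":[0,0,0],"hand":0},{"delta_pos":[0,0,0],"delta_rot":[0,0,0],"hand":0},{"delta_pos":[0,0,0],"delta_rot":[0,0,0],"hand":0}]}}

```text
t: 25.1
eef_pos: [0.6023, 0.0355, 0.1565]
ee_rot: [-3.14, -0.0, 0.211]
force: [0.3, -0.2, 0.7]
width: 0.0003
```

Run:
```python
from h import *
f=grab_frame("scene");s=get_state();print(s["t"],s["eef_pos"],s["ee_rot"],s["width"],s["force"])
crop(f,"s15",200,60,360,230,4)
```

```text
25.15 [0.6023 0.0356 0.1566] [-3.1399 -0.0004  0.2111] 0.00028517146213944875 [-0.3512 -0.3624 -0.3351]
```

View pics/s15.png

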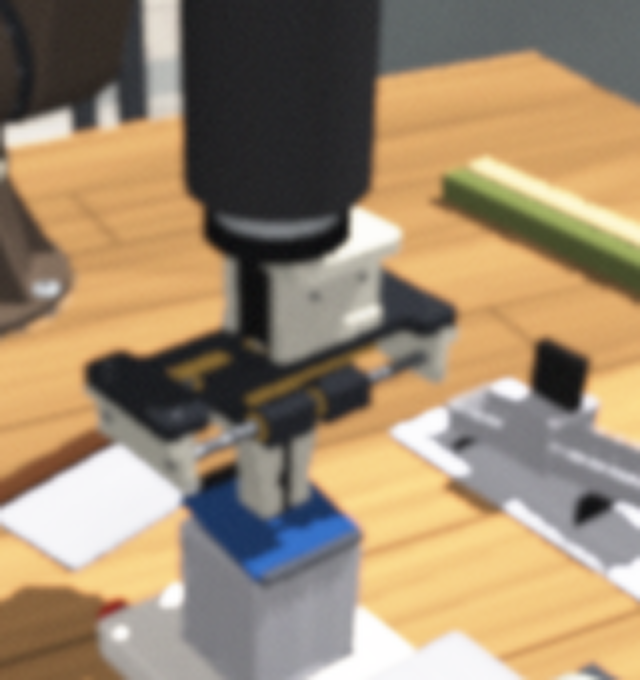

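Nearly shut. I press down in small steps until contact shows in the force.

Emit:
{"api": "move_arm", "payload": {"rows": [{"delta_pos":[-0.1,0,-0.2],"delta_rot":[0,0,0],"hand":0},{"delta_pos":[0,0,-0.2],"delta_rot":[0,0,0],"hand":0},{"delta_pos":[0,0,-0.2],"delta_rot":[0,0,0],"hand":0},{"delta_pos":[0,0,-0.15],"delta_rot":[0,0,0],"hand":0},{"delta_pos":[0,0,-0.1],"delta_rot":[0,0,0],"hand":0},{"delta_pos":[0,0,0],"delta_rot":[0,0,0],"hand":0},{"delta_pos":[0,0,0],"delta_rot":[0,0,0],"hand":0},{"delta_pos":[0,0,0],"delta_rot":[0,0,0],"hand":0},{"delta_pos":[0,0,0],"delta_rot":[0,0,0],"hand":0},{"delta_pos":[0,0,0],"delta_rot":[0,0,0],"hand":0}]}}

```text
t: 26.15
eef_pos: [0.6012, 0.0355, 0.1482]
ee_rot: [-3.14, -0.0, 0.211]
force: [-0.9, 0.0, -0.6]
width: 0.0004
```

Emit:
{"api": "move_arm", "payload": {"rows": [{"delta_pos":[0,0,-0.1],"delta_rot":[0,0,0],"hand":0},{"delta_pos":[0,0,0],"delta_rot":[0,0,0],"hand":0},{"delta_pos":[0,0,-0.1],"delta_rot":[0,0,0],"hand":0},{"delta_pos":[0,0,0],"delta_rot":[0,0,0],"hand":0},{"delta_pos":[0,0,0],"delta_rot":[0,0,0],"hand":0},{"delta_pos":[0,0,0],"delta_rot":[0,0,0],"hand":0},{"delta_pos":[0,0,0],"delta_rot":[0,0,0],"hand":0},{"delta_pos":[0,0,0],"delta_rot":[0,0,0],"hand":0},{"delta_pos":[0,0,0],"delta_rot":[0,0,0],"hand":0},{"delta_pos":[0,0,0],"delta_rot":[0,0,0],"hand":0}]}}

```text
t: 27.15
eef_pos: [0.6013, 0.0355, 0.1477]
ee_rot: [-3.14, -0.001, 0.212]
force: [-5.3, 0.0, 12.1]
width: 0.0008
```

Run:
```python
from h import *
f=grab_frame("scene");s=get_state();print(s["t"],s["eef_pos"],s["ee_rot"],s["width"],s["force"])
crop(f,"s16",230,150,310,240,7)
```

```text
27.2 [0.6013 0.0355 0.1477] [-3.1402 -0.0015  0.2116] 0.0005334742861740306 [-4.5757  0.6765 11.3372]
```

View pics/s16.png

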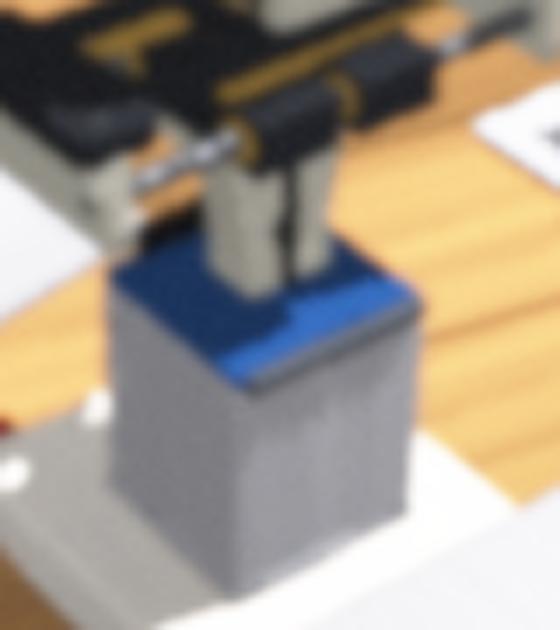

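Firm contact at 12 N with the lid flat on the rim. I retreat and check.

Emit:
{"api": "move_arm", "payload": {"rows": [{"delta_pos":[0,0,0.3],"delta_rot":[0,0,0],"hand":0},{"delta_pos":[0,0,1],"delta_rot":[0,0,0],"hand":0},{"delta_pos":[0,0,3],"delta_rot":[0,0,0],"hand":0},{"delta_pos":[0,0,4],"delta_rot":[0,0,0],"hand":0},{"delta_pos":[-1,-3,3],"delta_rot":[0,0,0],"hand":0},{"delta_pos":[-1,-4,1],"delta_rot":[0,0,0],"hand":0},{"delta_pos":[-1,-4,0],"delta_rot":[0,0,0],"hand":0},{"delta_pos":[-1,-4,0],"delta_rot":[0,0,0],"hand":0},{"delta_pos":[0,-4,0],"delta_rot":[0,0,0],"hand":0},{"delta_pos":[0,-3,0],"delta_rot":[0,0,0],"hand":0}]}}

```text
t: 28.2
eef_pos: [0.5606, -0.1866, 0.27]
ee_rot: [-3.14, -0.001, 0.211]
force: [1.3, 0.2, -0.8]
width: 0.0003
```

Emit:
{"api": "move_arm", "payload": {"rows": [{"delta_pos":[0,-2,0],"delta_rot":[0,0,0],"hand":0},{"delta_pos":[0,0,0],"delta_rot":[0,0,0],"hand":0},{"delta_pos":[0,0,0],"delta_rot":[0,0,0],"hand":0},{"delta_pos":[0,0,0],"delta_rot":[0,0,0],"hand":0},{"delta_pos":[0,0,0],"delta_rot":[0,0,0],"hand":0},{"delta_pos":[0,0,0],"delta_rot":[0,0,0],"hand":0},{"delta_pos":[0,0,0],"delta_rot":[0,0,0],"hand":0},{"delta_pos":[0,0,0],"delta_rot":[0,0,0],"hand":0},{"delta_pos":[0,0,0],"delta_rot":[0,0,0],"hand":0},{"delta_pos":[0,0,0],"delta_rot":[0,0,0],"hand":0}]}}

```text
t: 29.2
eef_pos: [0.5612, -0.2044, 0.2691]
ee_rot: [-3.14, -0.0, 0.211]
force: [-0.2, 1.2, 0.4]
width: 0.0006
```

Run:
```python
from h import *
f=grab_frame("scene");g=grab_frame("top");s=get_state();print(s["t"],s["eef_pos"],s["width"],s["force"])
crop(f,"s17",215,140,405,240,4)
crop(g,"t17",90,130,290,280,4)
```

```text
29.3 [ 0.5612 -0.2045  0.2691] 0.0010088474268943443 [ 0.2318  0.2096 -0.1783]
```

View pics/s17.png

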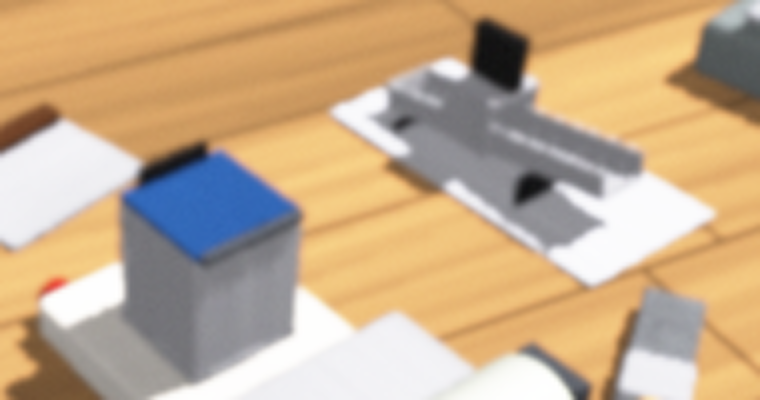

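View pics/t17.png

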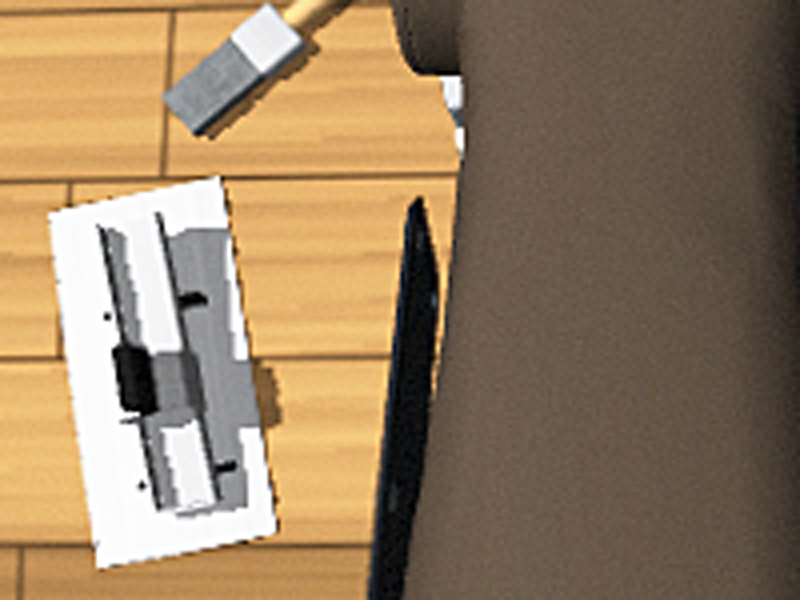

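Run:
```python
from h import *
h=np.radians(11.4);M=np.array([.6075,.0325,.1205])
c,s=np.cos(h),np.sin(h)
for ph in(0,.06,.15):
    P=[]
    for a,b in((0,-.038),(0,.038),(.076,-.038),(.076,.038)):
        x=.038-a*np.cos(ph)+.005*np.sin(ph);z=a*np.sin(ph)+.005*np.cos(ph)
        P.append(M+[x*c-b*s,x*s+b*c,z])
    print(ph,((proj("scene",P)-[215,140])*4).round(0).tolist())
```

```text
0 [[194.0, 261.0], [302.0, 209.0], [113.0, 194.0], [218.0, 148.0]]
0.06 [[195.0, 261.0], [303.0, 210.0], [113.0, 188.0], [219.0, 142.0]]
0.15 [[195.0, 262.0], [303.0, 210.0], [114.0, 179.0], [220.0, 133.0]]
```

Run:
```python
from station import *
job_done();print(get_state()["t"])
```

```text
the job is handed in; nothing more can be done
the job is handed in; nothing more can be done
```

The job is handed in after about 29 s. The dark-red cake went into the chute and all four cakes were tipped into the hopper. The empty chute is back on its plate, and the lid was pressed shut with about 12 N.

- **Cakes:** the top view taken before the lid was shut showed one red and three green cakes inside the hopper. How far they lie below the rim was judged by eye, not measured, and with the lid shut I could not look again.
- **Chute:** it stands upright, empty and released on its plate. By the arm's release position it is about 8 mm off the plate's centre.
- **Lid:** its outline in the last scene picture matches the projected shape for 0 rad, and the 0.06 rad limit would show as a clear shift.
- **Crate and table:** the crate's other five cakes, the scraper and the brush looked unmoved in the pictures I took. After the lid was shut I did not check the crate or the jar in a close view.
- **Disagreement:** the two cameras differed by up to about 5 mm on the hopper rim. I used a value between the two, and that was within tolerance.

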